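Put the stamp away in the push-to-open drawer

ROBOT

A 7-joint arm with a two-finger parallel gripper is mounted at the origin on the work surface. World frame = base frame: x ahead of the robot, y to its left, z up, the work surface at z = 0. Lengths are in m, angles in rad, forces in N, time in s.
With the tool pointing down it reaches from about 0.35 to 0.9 m from the base axis. Payload 7.2 kg.
Tool frame: the origin (TCP) lies midway between the tips of the shut fingers; the grasp point (between the pads) lies 19 mm behind it; x points along the fingers, y is the direction in which the jaws open and shut, and the axes are right-handed (so a half turn about x gives the same grasp; the last joint's range is limited). The gripper opens to 85 mm and grips with 20 to 120 N. Pads are 22 mm wide; open, the fingers measure 114 mm over their backs; the gripper's body (76 mm by 85 mm) begins 54 mm behind the grasp point. The pads swing forward as they close: fully open they stand 13 mm farther back than shut.
Start: joints at [-1.391, 0.411, -0.013, 1.596, 0.006, 1.134, -0.082], TCP at [0.153, 0.606, 0.231] pointing down, gripper open.
Joint ranges: [-2.95, 2.95], [-0.29, 1.99], [-1.47, 1.44], [0.14, 2.54], [-1.03, 4.17], [0.13, 1.85], [-2.86, 2.86]. Speed limits (rad/s): [2.39, 2.39, 3.01, 3.01, 3.14, 3.14, 3.14].

INTERFACE

Orientations are given as a unit quaternion [x, y, z, w].
In Python, from station import env gives the robot as it stands.
- The arm moves only by the tool send_rows, never from a script. Its argument "targets" is a list of rows, each an object with "grip": the opening, from 0 (shut) to 1 (fully open); "dp": the shift along the world's x, y, z scaled (see below), a list of three; "rotation": the turn, a rotation vector about the world's x, y, z scaled (see below), a list of three. In form: [{"grip": grip, "dp": [x, y, z], "rotation": [rx, ry, rz]}, ...]. A call has 1 to 20 rows; each row is the pose to reach, as a shift and turn from the pose commanded when the call began, turning the shorter way round; what a row does not reach only later rows make up. The controller multiplies each number of a shift by 500 mm and each number of a turn by 180 degrees. A row lasts 1/12 s, in which the tool goes at most 41.7 mm and 7.16 degrees, less where a joint would pass 70% of its speed; a pose out of reach is approached as far as the arm can. A call with a number of a shift or a turn outside -1 to 1 is refused whole. A call with a gripper value outside its range is refused whole. The fingers move at their own pace and stop on an object; "squeeze" is the grip in N (left out, the last holds). Time passes only in rows, so rows that repeat a pose let the fingers close. It gives the time, the measured TCP pose, the force and the opening at its end, in the units of the state.
- env.observe(): the state, without advancing time (a new reading comes with each control period).
- env.get_image(name): name is "scene" or "top"; returns a dict with "pixels" (400x640x3 uint8, red, green, blue), "range_z" (400x640 float32, m along the optical axis (not along the pixel's ray), 0 where there is no reading), "fx", "fy", "cx", "cy" (pixels), "position" and "orientation" of the camera in the world. Camera axes: x right, y down, z forward; pixel columns grow to the right and rows downward; lengths in m; the calibration is good to about 2 mm. A picture is of the moment at which its call begins.
- env.close_job(): hands the job in, once; it reports no verdict.
The state is a dict: "clock": time; "joints": joint angles; "dq": joint speeds; "joint_efforts": joint torques, N m; "tool_pos": TCP position; "eef_rot": TCP orientation; "ft_force": force on the tool from outside, world axes, zero at the start; "torque": the same for the moment, N m; "opening": opening from 0.0 (shut) to 1.0 (fully open).
Only numpy, scipy, OpenCV 4.12 (cv2) and the standard library are available. Lean on these libraries where they do the work, as an engineer would, in place of code of your own. Each camera call takes 0.05 s, during which the arm holds its last target.

TASK

The blue-handled rubber stamp belongs in the push-to-open drawer of the green stamp chest. Press the drawer front in gently until it springs out, stand the stamp upright in the empty compartment on the right (set it down, do not drop it), then press the drawer gently home until it latches and stays shut by itself. Feel for the latch and never force the drawer against its stop; leave the other stamps, the ink pad and the mug as they are.

Things in the scene. Friction and masses are not known exactly. Their poses are not given: they have to be found in the camera images.
- chest: Low olive-green stamp chest, fixed, 240 deep (x) x 250 wide (y) x 90 mm high, boards 10 to 12 mm. Origin: centre of its underside; x points from front to back, y to the left seen from the robot, z up. Its only drawer opens along -x and has no handle but a push-push latch: press in, let go, it springs out; press it shut past the latch point, let go, it stays. Flat cards lie on its top.
- drawer (a joint): Drawer travel in m along the chest's -x: 0 (to 0.001) latched shut (front level with the side boards), 0.085 sprung fully out (takes about 0.6 s), negative pressed in past shut. To release it, or to latch it again, it must be pressed 4 to 13 mm past shut (a hidden screw sets how far, so feel for it), held about 0.2 s and let go. Let go too early, it goes back to where it was: latched, or out.
- drawer_front (a point): Outer face centre of the cream drawer front, 220 wide (y) x 66 high x 12 mm thick, 11 to 77 mm above the counter; axes as the chest, press along +x. Its spring resists with 3.5 N (out) to 9 N (shut), 2 N more while moving slowly. 1 mm past the latch point a stiff buffer adds about 20 N per mm: this rise, to 12 or 13 N, tells that the latch has worked. Come slowly: over 17 N there is forcing it.
- drawer_place (a point): Centre of the floor of the drawer's right-hand (-y) compartment, the empty one; moves with the drawer, axes as the chest. Floor 14 mm above the counter, 86 (x) x 99 (y) mm inside; heights above the counter of what bounds it: front panel 77, side wall 50, divider 36, rear partition 38 mm. Fully outside the chest only when the drawer is all the way out.
- blue_stamp: Rubber stamp standing on its face: pale wooden block 46 x 36 x 20 mm (x, y, z) with an upright round bright blue handle on its middle, 25 mm across between heights 31 and 50 mm, 14 mm neck below that, domed top at 56 mm; 60 to 130 g. Origin at the centre of the underside, z up the handle. The stamp to put away; stands on the counter to the right.
- black_stamp: Rubber stamp standing on its face: pale wooden block 46 x 36 x 20 mm (x, y, z) with an upright round black handle on its middle, 25 mm across between heights 31 and 50 mm, 14 mm neck below that, domed top at 56 mm; 60 to 130 g. Origin at the centre of the underside, z up the handle. Stays on the counter: leave it alone.
- stored_stamp: Rubber stamp standing on its face: pale wooden block 46 x 36 x 20 mm (x, y, z) with an upright round brown handle on its middle, 25 mm across between heights 31 and 50 mm, 14 mm neck below that, domed top at 56 mm; 60 to 130 g. Origin at the centre of the underside, z up the handle. Already stands in the drawer's left-hand compartment, hidden while the drawer is shut: it must stay standing.
- ink_pad: Closed ink pad, flat dark box with a teal lid, 67 x 97 x 20 mm, loose. Origin at the centre of its underside. Leave it alone.
- mug: Cream mug, 76 mm across, 85 mm high, loose, with a handle. Origin at the centre of its underside. Leave it alone.
There are look-alikes about, which are no part of the job. What is shaped like the blue_stamp but red or turquoise is not meant.

How it is judged:
On the way, in this order (a step that is already met when the one before it is completed fails the run):
1. the drawer has been released by its touch latch and has sprung out (value of joint drawer above 0.075 m), for 0.1 s.
2. the blue stamp stands upright in the right-hand compartment, let go (x of blue_stamp in the frame of drawer_place between -0.032 and 0.032 m and y of blue_stamp in the frame of drawer_place between -0.036 and 0.036 m and z of blue_stamp in the frame of drawer_place between -0.006 and 0.006 m and angle between blue_stamp's own z axis and vertical below 0.12 rad and contact force between the fingers and blue_stamp below 0.1 N and value of joint drawer above 0.05 m), for 0.2 s.
At the end, for the whole second after the job is handed in: The drawer is latched shut by itself (within 4 mm of its shut position, at rest), with the blue stamp standing upright (within 7 degrees) on the floor of its right-hand compartment, at rest, and the brown stamp still standing in the left one (value of joint drawer between -0.003 and 0.004 m and velocity of joint drawer between -0.01 and 0.01 m/s and x of blue_stamp in the frame of drawer_place between -0.032 and 0.032 m and y of blue_stamp in the frame of drawer_place between -0.036 and 0.036 m and z of blue_stamp in the frame of drawer_place between -0.006 and 0.006 m and angle between each of blue_stamp, stored_stamp's own z axis and vertical below 0.12 rad and linear speed of blue_stamp below 0.02 m/s); the robot touches nothing.
It fails at once if the drawer is forced: more than 17 N on it once it is more than 3 mm past shut, or more than 30 N on it or the chest at any time ((value of joint drawer below -0.003 m and contact force between the fingers and chest above 17 N) or contact force between any of the fingers, the arm and chest above 30 N).
It fails at once if the blue stamp is dropped or thrown (falls free, touching nothing, more than 12 mm above where it would stand) (height (world z) of blue_stamp above 0.026 m and contact force between anything else and blue_stamp below 0.02 N).
It fails at once if the black stamp is moved more than 25 mm or tipped (distance of black_stamp from where it was at the start of the episode above 0.025 m or angle between black_stamp's own z axis and vertical above 0.3 rad).
It fails at once if the ink pad or the mug is moved more than 25 mm or tipped ((distance of ink_pad from where it was at the start of the episode above 0.025 m or angle between ink_pad's own z axis and vertical above 0.3 rad) or (distance of mug from where it was at the start of the episode above 0.025 m or angle between mug's own z axis and vertical above 0.3 rad)).
It fails at once if the brown stamp in the drawer is tipped over (angle between stored_stamp's own z axis and vertical above 0.4 rad).
It also fails if it takes over 72 s, if anything falls off the work surface, if the arm or the gripper's body presses on something with over 40 N, if the wrist force passes 120 N, or if a joint passes its speed limit or range.

## Working session

There is one attempt and no reset: what is moved stays moved. The work goes in short steps, Python scripts to look and compute and a tool call to move; the robot and the scene stay as the last step left them, time stands still between calls to the robot, and variables do not carry over. Pictures are saved under pics/ and viewed, and the job is handed in when it is done.

Besides the shell and the picture viewer there is one more tool, called after ">>>" in YAML: its name, and indented under it one key for each argument. send_rows: Moves the arm, as the interface text tells. Shifts and turns lie within -1 to 1; 1 stands for 500 mm of shift or 180 degrees of turn. Its arguments: {"type":"object","properties":{"targets":{"type":"array","items":{"type":"object","properties":{"grip":{"type":"number"},"dp":{"type":"array","items":{"type":"number","minimum":-1,"maximum":1}},"rotation":{"type":"array","items":{"type":"number","minimum":-1,"maximum":1}}}}},"squeeze":{"type":"number"}},"required":["targets"]}

```bash
mkdir -p pics; ls; cat > h.py <<'E'
import numpy as np, cv2
from scipy.spatial.transform import Rotation as R
from station import env
def grab(name,tag):
    im=env.get_image(name)
    cv2.imwrite(f'pics/{tag}.png',im['pixels'][:,:,::-1])
    np.savez(f'pics/{tag}.npz',**{k:np.array(v) for k,v in im.items()})
    return im
def load(tag): return dict(np.load(f'pics/{tag}.npz'))
def cloud(im):
    z=im['range_z']; v,u=np.mgrid[:z.shape[0],:z.shape[1]]
    p=np.stack([(u-im['cx'])/im['fx']*z,(v-im['cy'])/im['fy']*z,z],-1)
    w=R.from_quat(im['orientation']).apply(p.reshape(-1,3)).reshape(p.shape)+im['position']
    w[z==0]=np.nan
    return w
def ray(im,u,v,h):
    d=R.from_quat(im['orientation']).apply([(u-im['cx'])/im['fx'],(v-im['cy'])/im['fy'],1.])
    return im['position']+d*(h-im['position'][2])/d[2]
E
python3 - <<'E'
from h import *
a=grab('scene','s0'); b=grab('top','t0')
for i in(a,b): print(i['position'],i['orientation'],i['fx'],i['cx'],i['cy'])
print(env.observe())
E
```

```text
pics
[ 1.17533651 -0.17083745  1.04082202] [ 0.75605107  0.5904234  -0.17311725 -0.22319812] 429.8498345748234 331.1866280860887 196.7831764110768
[0.34936012 0.00238988 1.2379544 ] [ 0.70378094 -0.70341957  0.07976075 -0.05942653] 466.9594119314013 320.7276996718467 202.87938689291758
{'clock': 0.1, 'joints': array([-1.3912101 ,  0.41183189, -0.01272633,  1.59695941,  0.00563327,
        1.13429673, -0.08219196]), 'dq': array([-0.00145404, -0.00254188, -0.00047703, -0.00276361, -0.00145548,
       -0.00084964, -0.00031092]), 'joint_efforts': array([ 3.64376894e-03, -6.01834488e+01,  6.84853066e-01, -3.00095630e+01,
        1.40594630e-02,  6.33638701e-03, -2.52803500e-05]), 'tool_pos': array([0.1532161 , 0.60546987, 0.23053001]), 'eef_rot': array([ 0.08684512,  0.70170811, -0.08787654,  0.70167041]), 'ft_force': array([ 0.28420053,  0.09864302, -0.26769515]), 'torque': array([-0.02378102, -0.02507488, -0.01288487]), 'opening': 1.0033125509779999}
```

View pics/s0.png

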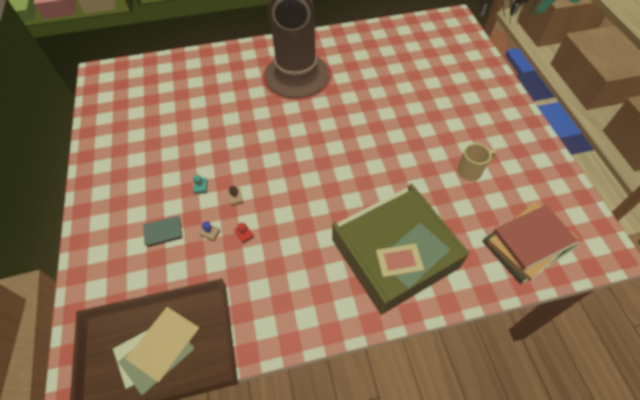

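View pics/t0.png

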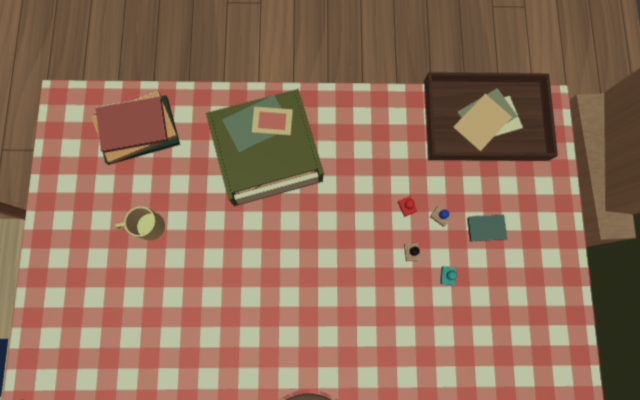

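```bash
python3 - <<'E'
from h import *
for tag in('s0','t0'):
    im=load(tag)
    for P in ([0.153,0.606,0.231],[0,0,0],[0.5,0,0],[0.5,0.3,0]):
        c=R.from_quat(im['orientation']).inv().apply(np.array(P)-im['position'])
        print(tag,P,c, c[0]/c[2]*im['fx']+im['cx'],c[1]/c[2]*im['fy']+im['cy'])
    w=cloud(im)
    pts={'s0':[(207,226),(235,191),(160,232),(400,250),(475,160),(297,75),(200,300)],'t0':[(444,214),(414,251),(487,229),(265,160),(145,224),(270,188),(150,380),(350,300)]}[tag]
    for u,v in pts: print(u,v,im['range_z'][v,u],w[v,u].round(4),im['pixels'][v,u])
E
```

```text
s0 [0.153, 0.606, 0.231] [ 0.50384148 -0.55268229  1.32103979] 495.1303494072305 16.94726646147606
s0 [0, 0, 0] [-0.12158618 -0.42915139  1.51491179] 296.68706177905983 75.01327761255902
s0 [0.5, 0, 0] [-1.55557190e-04 -2.14005911e-02  1.25224491e+00] 331.1332309976285 189.43713692993157
s0 [0.5, 0.3, 0] [ 0.29086226 -0.08235028  1.29216693] 427.9443227047851 169.3886877871928
207 226 1.1230844 [ 0.5688 -0.3516  0.055 ] [ 74  77 137]
235 191 1.1867914 [ 0.4744 -0.2673  0.0516] [75 56 44]
160 232 1.14664 [ 0.5387 -0.4803  0.0254] [ 98 116  97]
400 250 1.0422157 [0.7736 0.1035 0.0953] [184 159 115]
475 160 1.2907717 [0.5121 0.4423 0.0167] [133 112  73]
297 75 1.4278489 [ 0.0678 -0.0088  0.0598] [83 67 53]
200 300 1.062164 [ 0.7466 -0.3958  0.0094] [100  72  50]
t0 [0.153, 0.606, 0.231] [-0.63176853  0.3877598   0.93132728] 3.964447944406345 397.2987820836254
t0 [0, 0, 0] [-0.03228547  0.58506198  1.145098  ] 307.56200956630266 441.4617591285504
t0 [0.5, 0, 0] [-0.03344634  0.09474859  1.24303388] 308.1632109198186 238.47274286252502
t0 [0.5, 0.3, 0] [-0.33332226  0.09374696  1.23446467] 194.64230392204468 238.34093158093174
444 214 1.2062534 [ 0.5567 -0.3505  0.0591] [ 38  71 150]
414 251 1.1906016 [ 0.4617 -0.2697  0.0537] [31 29 29]
487 229 1.2401148 [ 0.5232 -0.4747  0.0214] [ 74 101  87]
265 160 1.1889464 [0.6896 0.1106 0.0898] [84 89 49]
145 224 1.2359629 [0.5377 0.4318 0.0022] [186 193 128]
270 188 1.1878577 [0.6194 0.0976 0.0773] [183 191 153]
150 380 1.1642604 [ 0.1453  0.3932 -0.002 ] [180 125 107]
350 300 1.214602 [ 3.394e-01 -1.093e-01  1.000e-04] [179 124 106]
```

```bash
python3 - <<'E'
from h import *
t=load('t0');s=load('s0')
for n,im,(u0,u1,v0,v1) in (('t',t,(195,335,80,210)),('tr',t,(390,520,190,290)),('s',s,(320,480,175,320)),('sr',s,(130,270,165,255))):
    c=im['pixels'][v0:v1,u0:u1,::-1]; k=min(800//c.shape[1],600//c.shape[0]); cv2.imwrite(f'pics/crop_{n}.png',cv2.resize(c,None,fx=k,fy=k,interpolation=cv2.INTER_CUBIC)); print(n,k)
for im in (t,s):
    w=cloud(im); x,y,z=np.moveaxis(w,-1,0)
    m=(abs(z-.0905)<.008)&(x>.5)&(x<1)&(y>-.1)&(y<.35)
    m=cv2.morphologyEx(m.astype(np.uint8),cv2.MORPH_OPEN,np.ones((3,3)))>0
    n,l,st,_=cv2.connectedComponentsWithStats(m.astype(np.uint8)); k=1+np.argmax(st[1:,4]); m=l==k
    p=w[m][:,:2].astype(np.float32); r=cv2.minAreaRect(p); print(r,cv2.boxPoints(r).round(4).tolist(),np.median(w[m][:,2]),st[k])
E
```

```text
t 4
tr 6
s 4
sr 5
((0.7388398051261902, 0.11538971960544586), (0.24020597338676453, 0.2502146065235138), 16.368629455566406) [[0.5882999897003174, 0.20160000026226044], [0.6589000225067139, -0.03849999979138374], [0.8892999887466431, 0.029200000688433647], [0.8187999725341797, 0.26930001378059387]] 0.08970902770164124 [ 206   89  117  110 8120]
((0.7387334704399109, 0.11510029435157776), (0.2400391399860382, 0.25302061438560486), 15.86393928527832) [[0.588699996471405, 0.20399999618530273], [0.6578999757766724, -0.039400000125169754], [0.8888000249862671, 0.026200000196695328], [0.819599986076355, 0.2696000039577484]] 0.09081406965152161 [ 333  184  136  119 8369]
```

View pics/crop_t.png

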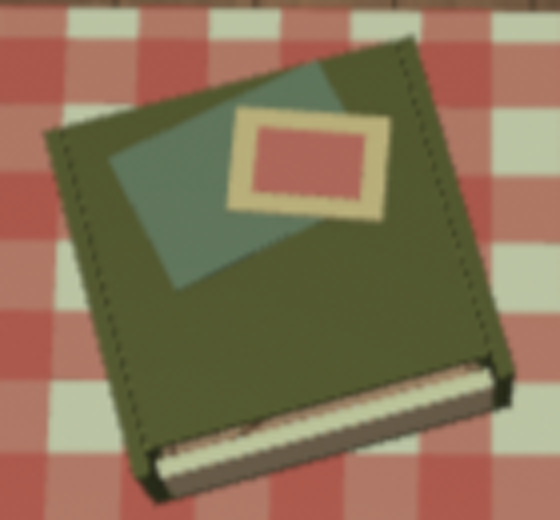

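View pics/crop_tr.png

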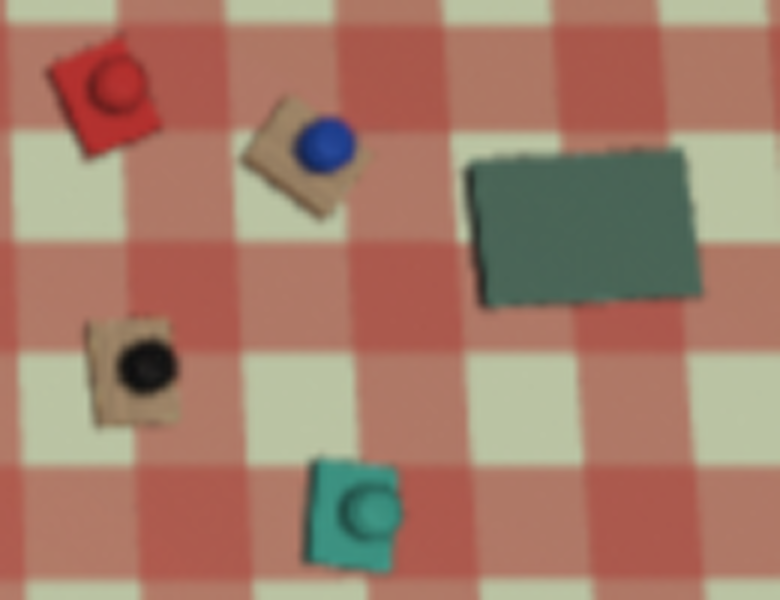

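View pics/crop_sr.png

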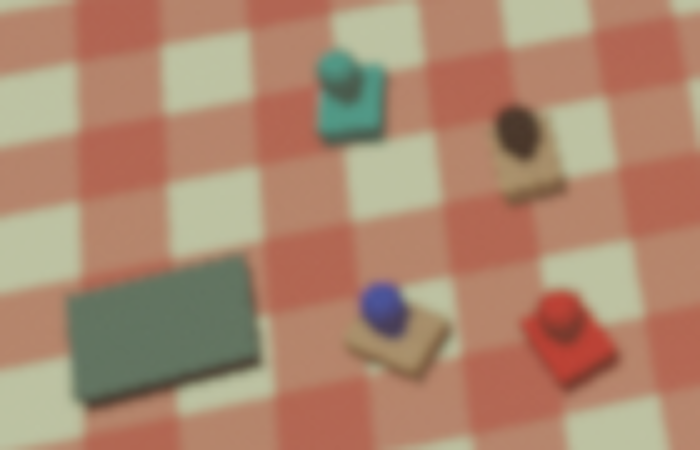

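```bash
python3 - <<'E'
from h import *
rays=[]
for tag,roi in (('t0',(425,465,195,240)),('s0',(190,230,210,250))):
    im=load(tag); hsv=cv2.cvtColor(im['pixels'],cv2.COLOR_RGB2HSV)
    u0,u1,v0,v1=roi
    m=np.zeros(hsv.shape[:2],bool); m[v0:v1,u0:u1]=((abs(hsv[...,0].astype(int)-115)<15)&(hsv[...,1]>80))[v0:v1,u0:u1]
    v,u=np.nonzero(m); print(tag,m.sum(),u.mean(),v.mean(),u.min(),u.max(),v.min(),v.max())
    for h in (.04,.045,.05): print(h,ray(im,u.mean(),v.mean(),h).round(4))
    w=cloud(im)[m]; print(np.nanmedian(w,0),np.nanmax(w,0),np.nanmin(w,0))
    p=ray(im,u.mean(),v.mean(),0); rays.append((im['position'],(p-im['position'])/np.linalg.norm(p-im['position'])))
A=sum(np.eye(3)-np.outer(d,d) for _,d in rays); b=sum((np.eye(3)-np.outer(d,d))@o for o,d in rays)
X=np.linalg.solve(A,b); print('tri',X,[np.linalg.norm((np.eye(3)-np.outer(d,d))@(X-o)) for o,d in rays])
# block tops heights
t=load('t0');
print('block corners top',[ray(t,390+a/6,190+b/6,.02).round(4).tolist() for a,b in((287,97),(243,155),(325,215),(365,160))])
print('red', ray(t,390+118/6,190+83/6,.05), 'black',ray(t,390+147/6,190+367/6,.05),'pad',[ray(t,390+a/6,190+b/6,.02).round(3).tolist() for a,b in((472,160),(682,150),(702,296),(485,305))])
e=env.observe(); print(R.from_quat(e['eef_rot']).as_matrix().round(3))
yaw=np.deg2rad(16.2); Rt=lambda s:np.column_stack([[0,0,-1],[-np.sin(yaw)*s,np.cos(yaw)*s,0],np.cross([0,0,-1],[-np.sin(yaw)*s,np.cos(yaw)*s,0])])
for s in(1,-1):
    M=Rt(s); print(s,M.round(3).tolist(),(R.from_matrix(M)*R.from_quat(e['eef_rot']).inv()).as_rotvec(degrees=True)/180)
# top board front edge profile
w=cloud(t); C=np.array([.7388,.1152]); ex=np.array([np.cos(yaw),np.sin(yaw)]); ey=np.array([-ex[1],ex[0]])
q=w[...,:2]-C; X=q@ex; Y=q@ey
m=(abs(Y)<.05)&(X<-.07)&(X>-.15)
for a in np.arange(-.15,-.07,.004):
    k=m&(X>=a)&(X<a+.004); print(round(a,3),k.sum(),np.nanmedian(w[...,2][k]).round(4) if k.sum() else '')
E
```

```text
t0 63 443.9047619047619 213.79365079365078 440 448 210 218
0.04 [ 0.5606 -0.356   0.04  ]
0.045 [ 0.5597 -0.3545  0.045 ]
0.05 [ 0.5589 -0.353   0.05  ]
[ 0.55816708 -0.3521029   0.05272261] [ 0.56870687 -0.34228332  0.06089572] [ 0.54937246 -0.36268098  0.03911481]
s0 44 206.0 225.5909090909091 203 209 222 229
0.04 [ 0.5577 -0.3569  0.04  ]
0.045 [ 0.5608 -0.3559  0.045 ]
0.05 [ 0.5638 -0.355   0.05  ]
[ 0.56737185 -0.35353659  0.05492885] [ 0.57508841 -0.34604177  0.05947036] [ 0.55559233 -0.36248783  0.04523891]
tri [ 0.55996664 -0.3555888   0.04340912] [np.float64(0.000633523056948045), np.float64(0.0006335230569481201)]
block corners top [[0.5848, -0.3467, 0.02], [0.5585, -0.3256, 0.02], [0.5317, -0.3609, 0.02], [0.5564, -0.3801, 0.02]]
red [ 0.5849963  -0.26434733  0.05      ] black [ 0.46162285 -0.27186374  0.05      ] pad [[0.557, -0.428, 0.02], [0.561, -0.523, 0.02], [0.496, -0.527, 0.02], [0.492, -0.43, 0.02]]
[[-0.     0.245  0.969]
 [-0.001  0.969 -0.245]
 [-1.    -0.001  0.   ]]
1 [[0.0, -0.279, 0.96], [0.0, 0.96, 0.279], [-1.0, 0.0, 0.0]] [4.67523456e-04 4.91944699e-05 1.68853852e-01]
-1 [[0.0, 0.279, -0.96], [0.0, -0.96, -0.279], [-1.0, 0.0, -0.0]] [ 6.57761160e-05 -6.25108414e-04 -8.31145926e-01]
-0.15 58 -0.0005
-0.146 52 -0.0002
-0.142 48 -0.0004
-0.138 57 -0.0006
-0.134 55 -0.0002
-0.13 51 -0.0005
-0.126 68 0.0003
-0.122 301 0.0445
-0.118 56 0.0766
-0.114 54 0.0763
-0.11 10 0.0731
-0.106 69 0.0872
-0.102 62 0.0891
-0.098 70 0.0891
-0.094 104 0.0854
-0.09 95 0.0868
-0.086 66 0.0889
-0.082 57 0.0887
-0.078 62 0.0887
-0.074 62 0.0892
```

```bash
cat >> h.py <<'E'
yaw=np.deg2rad(16.2); C=np.array([.7388,.1152]); ex=np.array([np.cos(yaw),np.sin(yaw),0]); ey=np.array([-ex[1],ex[0],0]); F=np.r_[C,0.044]-0.121*ex
def tool(tilt):
    ez=np.array([0,0,1.]); M=np.column_stack([-ez,ey,np.cross(-ez,ey)])
    return R.from_rotvec(-np.deg2rad(tilt)*ey)*R.from_matrix(M)
def to(p,rot=None):
    e=env.observe(); print('dp',((np.array(p)-e['tool_pos'])/.5).round(4), 'rot',((rot*R.from_quat(e['eef_rot']).inv()).as_rotvec()/np.pi).round(4) if rot is not None else '')
def st():
    e=env.observe(); print(e['clock'],e['tool_pos'].round(4),R.from_quat(e['eef_rot']).as_matrix().round(3).tolist(),e['ft_force'].round(2),e['opening'],e['joints'].round(2))
E
python3 - <<'E'
from h import *
print(F); p=F-.05*ex; p[2]=.05
to(p,tool(20)); to(p+[0,0,.18],tool(20)); print(p)
E
```

```text
[0.62260446 0.08144208 0.044     ]
dp [ 0.8427 -1.076  -0.3611] rot [ 0.0024 -0.1123  0.1672]
dp [ 0.8427 -1.076  -0.0011] rot [ 0.0024 -0.1123  0.1672]
[0.57458978 0.06749252 0.05      ]
```

>>> send_rows:
  targets:
    - {"grip": 0,"dp": [0.07,-0.04,0],"rotation": [0,0,0]}
    - {"grip": 0,"dp": [0.6,-0.766,0],"rotation": [0.0024,-0.1123,0.1672]}
    - {"grip": 0,"dp": [0.6,-0.766,0],"rotation": [0.0024,-0.1123,0.1672]}
    - {"grip": 0,"dp": [0.6,-0.766,0],"rotation": [0.0024,-0.1123,0.1672]}
    - {"grip": 0,"dp": [0.6,-0.766,0],"rotation": [0.0024,-0.1123,0.1672]}
    - {"grip": 0,"dp": [0.6,-0.766,0],"rotation": [0.0024,-0.1123,0.1672]}
    - {"grip": 0,"dp": [0.6,-0.766,0],"rotation": [0.0024,-0.1123,0.1672]}
    - {"grip": 0,"dp": [0.6,-0.766,0],"rotation": [0.0024,-0.1123,0.1672]}
    - {"grip": 0,"dp": [0.6,-0.766,0],"rotation": [0.0024,-0.1123,0.1672]}
    - {"grip": 0,"dp": [0.6,-0.766,0],"rotation": [0.0024,-0.1123,0.1672]}
    - {"grip": 0,"dp": [0.6,-0.766,0],"rotation": [0.0024,-0.1123,0.1672]}
    - {"grip": 0,"dp": [0.6,-0.766,0],"rotation": [0.0024,-0.1123,0.1672]}
    - {"grip": 0,"dp": [0.6,-0.766,0],"rotation": [0.0024,-0.1123,0.1672]}
    - {"grip": 0,"dp": [0.6,-0.766,0],"rotation": [0.0024,-0.1123,0.1672]}
    - {"grip": 0,"dp": [0.6,-0.766,0],"rotation": [0.0024,-0.1123,0.1672]}
    - {"grip": 0,"dp": [0.6,-0.766,0],"rotation": [0.0024,-0.1123,0.1672]}
  squeeze: 30

```text
clock: 1.43
tool_pos: [0.4526, 0.2239, 0.2311]
eef_rot: [-0.081, 0.568, 0.117, 0.811]
ft_force: [0.5, -0.1, 0.4]
opening: 0.001
```

```bash
python3 - <<'E'
from h import *
st(); p=F-.05*ex; p[2]=.05
to(p,tool(20)); print(tool(20).as_matrix().round(3).tolist())
E
```

```text
1.4333 [0.4526 0.2239 0.2311] [[0.327, -0.281, 0.902], [0.097, 0.96, 0.264], [-0.94, 0.001, 0.341]] [ 0.48 -0.11  0.38] 0.0010329363811775198 [-0.91  0.01  0.28  2.17  0.19  0.65  1.09]
dp [ 0.244  -0.3128 -0.3622] rot [-0.0003 -0.0003 -0.0007]
[[0.328, -0.279, 0.902], [0.095, 0.96, 0.262], [-0.94, 0.0, 0.342]]
```

>>> send_rows:
  targets:
    - {"grip": 0,"dp": [0.244,-0.313,-0.2],"rotation": [0,0,0]}
    - {"grip": 0,"dp": [0.244,-0.313,-0.2],"rotation": [0,0,0]}
    - {"grip": 0,"dp": [0.244,-0.313,-0.2],"rotation": [0,0,0]}
    - {"grip": 0,"dp": [0.244,-0.313,-0.2],"rotation": [0,0,0]}
    - {"grip": 0,"dp": [0.244,-0.313,-0.2],"rotation": [0,0,0]}
    - {"grip": 0,"dp": [0.244,-0.313,-0.362],"rotation": [0,0,0]}
    - {"grip": 0,"dp": [0.244,-0.313,-0.362],"rotation": [0,0,0]}
    - {"grip": 0,"dp": [0.244,-0.313,-0.362],"rotation": [0,0,0]}
    - {"grip": 0,"dp": [0.244,-0.313,-0.362],"rotation": [0,0,0]}
    - {"grip": 0,"dp": [0.244,-0.313,-0.362],"rotation": [0,0,0]}

```text
clock: 2.27
tool_pos: [0.5755, 0.0675, 0.0513]
eef_rot: [-0.081, 0.568, 0.117, 0.811]
ft_force: [0.2, -0.0, 0.4]
opening: -0.005
```

```bash
python3 - <<'E'
from h import *
grab('scene','s1');grab('top','t1'); st(); print((env.observe()['tool_pos']-F)@ex)
a=cv2.imread('pics/s1.png')[120:330,300:500];b=cv2.imread('pics/t1.png')[80:290,190:390]
cv2.imwrite('pics/j1.png',np.hstack([cv2.resize(x,(400,420),interpolation=cv2.INTER_CUBIC) for x in(a,b)]))
E
```

```text
2.3667 [0.5767 0.068  0.0532] [[0.331, -0.281, 0.901], [0.098, 0.96, 0.264], [-0.938, 0.001, 0.346]] [ 1.62 -0.45 -0.24] -0.0022116827147195864 [-0.29  0.43  0.14  2.17 -0.47  0.21  2.13]
-0.047832718845461766
```

View pics/j1.png

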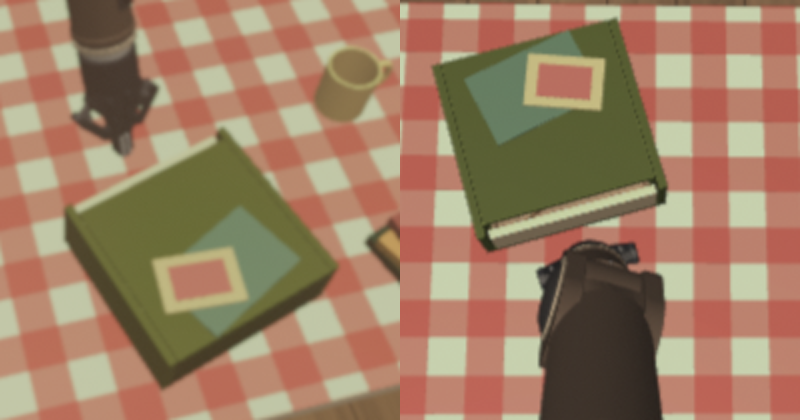

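>>> send_rows:
  targets:
    - {"grip": 0,"dp": [0.0,0.0,0],"rotation": [-0.009,0.032,0]}
    - {"grip": 0,"dp": [0.019,0.0056,0],"rotation": [-0.009,0.032,0]}
    - {"grip": 0,"dp": [0.038,0.011,0],"rotation": [-0.009,0.032,0]}
    - {"grip": 0,"dp": [0.0538,0.0156,0],"rotation": [-0.009,0.032,0]}
    - {"grip": 0,"dp": [0.0538,0.0156,0],"rotation": [-0.009,0.032,0]}
    - {"grip": 0,"dp": [0.0538,0.0156,0],"rotation": [-0.009,0.032,0]}

```text
clock: 2.87
tool_pos: [0.6024, 0.0746, 0.0504]
eef_rot: [-0.086, 0.609, 0.112, 0.78]
ft_force: [-0.4, 0.2, -0.1]
opening: 0.001
```

```bash
python3 - <<'E'
from h import *
st(); print((env.observe()['tool_pos']-F)@ex)
E
```

```text
2.8667 [0.6024 0.0746 0.0504] [[0.233, -0.28, 0.931], [0.071, 0.96, 0.271], [-0.97, 0.003, 0.243]] [-0.37  0.16 -0.1 ] 0.0009438834847987601 [-0.41  0.5   0.28  2.03 -0.42  0.41  2.05]
-0.02135362079970704
```

>>> send_rows:
  targets:
    - {"grip": 0,"dp": [0.0038,0.0011,0],"rotation": [0,0,0]}
    - {"grip": 0,"dp": [0.0077,0.0022,0],"rotation": [0,0,0]}
    - {"grip": 0,"dp": [0.0115,0.0034,0],"rotation": [0,0,0]}
    - {"grip": 0,"dp": [0.0154,0.0045,0],"rotation": [0,0,0]}
    - {"grip": 0,"dp": [0.0154,0.0045,0],"rotation": [0,0,0]}

```text
clock: 3.28
tool_pos: [0.6103, 0.0764, 0.0503]
eef_rot: [-0.086, 0.609, 0.112, 0.78]
ft_force: [-0.3, 0.4, -0.6]
opening: -0.003
```

```bash
cat >> h.py <<'E'
def pr():
    e=env.observe(); print(round(e['clock'],2),'off mm',((e['tool_pos']-F)@ex*1e3).round(2),'lat',((e['tool_pos']-F)@ey*1e3).round(1),'z',e['tool_pos'][2].round(4),'Fx',(e['ft_force']@ex).round(2),e['ft_force'].round(1),'j6',e['joints'][5].round(3))
E
python3 -c "from h import *;pr()"
```

```text
3.28 off mm -13.19 lat -1.4 z 0.0503 Fx -0.17 [-0.3  0.4 -0.6] j6 0.423
```

Advance in 1 mm rows, watching the force.

>>> send_rows:
  targets:
    - {"grip": 0,"dp": [0.0019,0.0006,0],"rotation": [0,0,0]}
    - {"grip": 0,"dp": [0.0038,0.0011,0],"rotation": [0,0,0]}
    - {"grip": 0,"dp": [0.0058,0.0017,0],"rotation": [0,0,0]}
    - {"grip": 0,"dp": [0.0077,0.0022,0],"rotation": [0,0,0]}
    - {"grip": 0,"dp": [0.0077,0.0022,0],"rotation": [0,0,0]}

```text
clock: 3.7
tool_pos: [0.6133, 0.0775, 0.0501]
eef_rot: [-0.086, 0.61, 0.112, 0.78]
ft_force: [-1.7, -0.2, 2.0]
opening: -0.001
```

```bash
python3 -c "from h import *;pr()"
```

```text
3.7 off mm -10.0 lat -1.2 z 0.0501 Fx -1.68 [-1.7 -0.2  2. ] j6 0.428
```

>>> send_rows:
  targets:
    - {"grip": 0,"dp": [0.001,0.0003,0],"rotation": [0,0,0]}
    - {"grip": 0,"dp": [0.0019,0.0006,0],"rotation": [0,0,0]}
    - {"grip": 0,"dp": [0.0029,0.0008,0],"rotation": [0,0,0]}
    - {"grip": 0,"dp": [0.0038,0.0011,0],"rotation": [0,0,0]}
    - {"grip": 0,"dp": [0.0038,0.0011,0],"rotation": [0,0,0]}

```text
clock: 4.12
tool_pos: [0.6142, 0.0777, 0.05]
eef_rot: [-0.086, 0.611, 0.112, 0.779]
ft_force: [-7.3, -1.9, 6.0]
opening: -0.001
```

```bash
python3 -c "from h import *;pr()"
```

```text
4.12 off mm -9.12 lat -1.2 z 0.05 Fx -7.53 [-7.3 -1.9  6. ] j6 0.432
```

>>> send_rows:
  targets:
    - {"grip": 0,"dp": [0.0005,0.0001,0.001],"rotation": [0,0,0]}
    - {"grip": 0,"dp": [0.001,0.0003,0.002],"rotation": [0,0,0]}
    - {"grip": 0,"dp": [0.0015,0.0004,0.002],"rotation": [0,0,0]}
    - {"grip": 0,"dp": [0.0015,0.0004,0.002],"rotation": [0,0,0]}

```text
clock: 4.45
tool_pos: [0.6141, 0.0777, 0.0502]
eef_rot: [-0.086, 0.611, 0.112, 0.779]
ft_force: [-6.9, -1.7, 1.8]
opening: 0.001
```

```bash
python3 -c "from h import *;pr()"
```

```text
4.45 off mm -9.22 lat -1.2 z 0.0502 Fx -7.14 [-6.9 -1.7  1.8] j6 0.435
```

>>> send_rows:
  targets:
    - {"grip": 0,"dp": [0.001,0.0003,0],"rotation": [0,0,0]}
    - {"grip": 0,"dp": [0.0019,0.0006,0],"rotation": [0,0,0]}
    - {"grip": 0,"dp": [0.0029,0.0008,0],"rotation": [0,0,0]}
    - {"grip": 0,"dp": [0.0029,0.0008,0],"rotation": [0,0,0]}

```text
clock: 4.78
tool_pos: [0.6153, 0.0781, 0.0502]
eef_rot: [-0.086, 0.612, 0.112, 0.779]
ft_force: [-8.6, -2.6, 2.7]
opening: 0.001
```

```bash
python3 -c "from h import *;pr()"
```

```text
4.78 off mm -7.91 lat -1.2 z 0.0502 Fx -9.0 [-8.6 -2.6  2.7] j6 0.437
```

Drawer is moving at about 9 N (about 1–1.5 mm in). Continue in small steps.

>>> send_rows:
  targets:
    - {"grip": 0,"dp": [0.001,0.0003,0],"rotation": [0,0,0]}
    - {"grip": 0,"dp": [0.0019,0.0006,0.0005],"rotation": [0,0,0]}
    - {"grip": 0,"dp": [0.0029,0.0008,0.0005],"rotation": [0,0,0]}
    - {"grip": 0,"dp": [0.0038,0.0011,0.001],"rotation": [0,0,0]}

```text
clock: 5.12
tool_pos: [0.6167, 0.0785, 0.0502]
eef_rot: [-0.086, 0.612, 0.112, 0.778]
ft_force: [-8.5, -2.1, 0.1]
opening: -0.004
```

```bash
python3 -c "from h import *;pr()"
```

```text
5.12 off mm -6.54 lat -1.2 z 0.0502 Fx -8.76 [-8.5 -2.1  0.1] j6 0.441
```

>>> send_rows:
  targets:
    - {"grip": 0,"dp": [0.001,0.0003,0],"rotation": [0,0,0]}
    - {"grip": 0,"dp": [0.0019,0.0006,0],"rotation": [0,0,0]}
    - {"grip": 0,"dp": [0.0029,0.0008,0],"rotation": [0,0,0]}
    - {"grip": 0,"dp": [0.0038,0.0011,0],"rotation": [0,0,0]}

```text
clock: 5.45
tool_pos: [0.6185, 0.079, 0.0502]
eef_rot: [-0.086, 0.612, 0.112, 0.778]
ft_force: [-8.4, -2.2, 1.3]
opening: -0.002
```

```bash
python3 -c "from h import *;pr()"
```

```text
5.45 off mm -4.61 lat -1.2 z 0.0502 Fx -8.69 [-8.4 -2.2  1.3] j6 0.443
```

>>> send_rows:
  targets:
    - {"grip": 0,"dp": [0.001,0.0003,0],"rotation": [0,0,0]}
    - {"grip": 0,"dp": [0.0019,0.0006,0],"rotation": [0,0,0]}
    - {"grip": 0,"dp": [0.0029,0.0008,0],"rotation": [0,0,0]}

```text
clock: 5.7
tool_pos: [0.6199, 0.0794, 0.0502]
eef_rot: [-0.086, 0.612, 0.112, 0.778]
ft_force: [-8.3, -3.2, 1.9]
opening: -0.002
```

```bash
python3 -c "from h import *;pr()"
```

```text
5.7 off mm -3.12 lat -1.2 z 0.0502 Fx -8.87 [-8.3 -3.2  1.9] j6 0.445
```

>>> send_rows:
  targets:
    - {"grip": 0,"dp": [0.001,0.0003,0],"rotation": [0,0,0]}
    - {"grip": 0,"dp": [0.0019,0.0006,0],"rotation": [0,0,0]}
    - {"grip": 0,"dp": [0.0029,0.0008,0.0003],"rotation": [0,0,0]}

```text
clock: 5.95
tool_pos: [0.6213, 0.0798, 0.0503]
eef_rot: [-0.086, 0.612, 0.112, 0.778]
ft_force: [-9.2, -3.1, 0.9]
opening: -0.001
```

```bash
python3 -c "from h import *;pr()"
```

```text
5.95 off mm -1.67 lat -1.2 z 0.0503 Fx -9.69 [-9.2 -3.1  0.9] j6 0.447
```

>>> send_rows:
  targets:
    - {"grip": 0,"dp": [0.001,0.0003,0],"rotation": [0,0,0]}
    - {"grip": 0,"dp": [0.0019,0.0006,0],"rotation": [0,0,0]}
    - {"grip": 0,"dp": [0.0019,0.0006,0],"rotation": [0,0,0]}

```text
clock: 6.2
tool_pos: [0.6223, 0.0801, 0.0502]
eef_rot: [-0.086, 0.612, 0.112, 0.778]
ft_force: [-7.9, -2.1, 0.9]
opening: 0.001
```

```bash
python3 -c "from h import *;pr()"
```

```text
6.2 off mm -0.62 lat -1.2 z 0.0502 Fx -8.21 [-7.9 -2.1  0.9] j6 0.448
```

>>> send_rows:
  targets:
    - {"grip": 0,"dp": [0.001,0.0003,0],"rotation": [0,0,0]}
    - {"grip": 0,"dp": [0.0019,0.0006,0],"rotation": [0,0,0]}
    - {"grip": 0,"dp": [0.0024,0.0007,0],"rotation": [0,0,0]}

```text
clock: 6.45
tool_pos: [0.6231, 0.0803, 0.0502]
eef_rot: [-0.086, 0.612, 0.112, 0.778]
ft_force: [-11.3, -3.2, 3.6]
opening: 0.001
```

```bash
python3 -c "from h import *;pr()"
```

```text
6.45 off mm 0.14 lat -1.2 z 0.0502 Fx -11.74 [-11.3  -3.2   3.6] j6 0.45
```

>>> send_rows:
  targets:
    - {"grip": 0,"dp": [0.0005,0.0002,0.0006],"rotation": [0,0,0]}
    - {"grip": 0,"dp": [0.0005,0.0002,0.0006],"rotation": [0,0,0]}
    - {"grip": 0,"dp": [0.0005,0.0002,0.0006],"rotation": [0,0,0]}

```text
clock: 6.7
tool_pos: [0.6231, 0.0803, 0.0503]
eef_rot: [-0.086, 0.613, 0.112, 0.778]
ft_force: [-10.2, -3.2, 1.4]
opening: -0.002
```

```bash
python3 -c "from h import *;pr()"
```

```text
6.7 off mm 0.13 lat -1.2 z 0.0503 Fx -10.67 [-10.2  -3.2   1.4] j6 0.451
```

>>> send_rows:
  targets:
    - {"grip": 0,"dp": [0.001,0.0003,0],"rotation": [0,0,0]}
    - {"grip": 0,"dp": [0.0012,0.0003,0],"rotation": [0,0,0]}
    - {"grip": 0,"dp": [0.0012,0.0003,0],"rotation": [0,0,0]}

```text
clock: 6.95
tool_pos: [0.6232, 0.0804, 0.0502]
eef_rot: [-0.086, 0.613, 0.112, 0.777]
ft_force: [-12.8, -3.7, 2.4]
opening: -0.001
```

```bash
python3 -c "from h import *;pr()"
```

```text
6.95 off mm 0.3 lat -1.2 z 0.0502 Fx -13.29 [-12.8  -3.7   2.4] j6 0.453
```

>>> send_rows:
  targets:
    - {"grip": 0,"dp": [-0.04,-0.0116,0],"rotation": [0,0,0]}
    - {"grip": 0,"dp": [-0.11,-0.032,0],"rotation": [0,0,0]}
    - {"grip": 0,"dp": [-0.18,-0.052,0],"rotation": [0,0,0]}
    - {"grip": 0,"dp": [-0.25,-0.0725,0.02],"rotation": [0,0,0]}
    - {"grip": 0,"dp": [-0.25,-0.0725,0.1],"rotation": [0,0,0]}
    - {"grip": 0,"dp": [-0.25,-0.0725,0.18],"rotation": [0,0,0]}
    - {"grip": 0,"dp": [-0.25,-0.0725,0.26],"rotation": [0.009,-0.0,0]}
    - {"grip": 0,"dp": [-0.25,-0.0725,0.26],"rotation": [0,0,0]}
    - {"grip": 0,"dp": [-0.25,-0.0725,0.26],"rotation": [0,0,0]}

```text
clock: 7.7
tool_pos: [0.5046, 0.0461, 0.1853]
eef_rot: [-0.086, 0.607, 0.112, 0.782]
ft_force: [-0.7, 1.3, -0.9]
opening: -0.003
```

```bash
python3 - <<'E'
from h import *
pr();grab('scene','s2');t=grab('top','t2')
a=cv2.imread('pics/s2.png')[120:330,300:500];b=cv2.imread('pics/t2.png')[80:290,190:390]
cv2.imwrite('pics/j2.png',np.hstack([cv2.resize(x,(400,420),interpolation=cv2.INTER_CUBIC) for x in(a,b)]))
E
```

```text
7.7 off mm -123.19 lat -1.0 z 0.1853 Fx -0.27 [-0.7  1.3 -0.9] j6 0.633
```

View pics/j2.png

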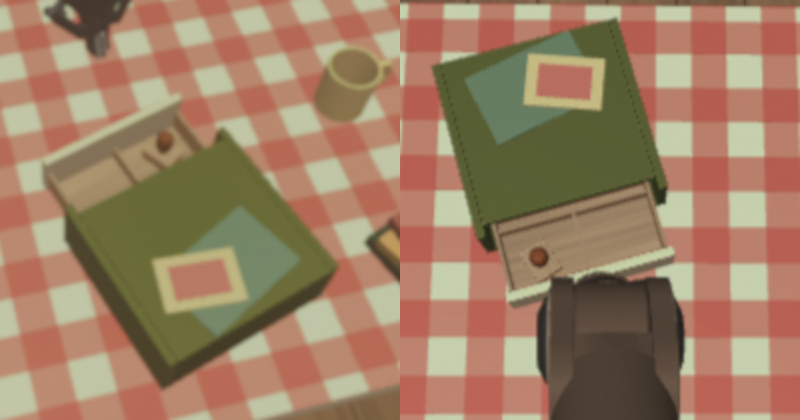

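```bash
python3 - <<'E'
from h import *
to([.559,-.3545,.15],tool(0))
E
```

```text
dp [ 0.1134 -0.801  -0.064 ] rot [-0.0227  0.0745 -0.0004]
```

>>> send_rows:
  targets:
    - {"grip": 0.55,"dp": [0.0,-0.08,0.02],"rotation": [-0.0227,0.0745,0]}
    - {"grip": 0.55,"dp": [0.1134,-0.801,-0.064],"rotation": [-0.0227,0.0745,0]}
    - {"grip": 0.55,"dp": [0.1134,-0.801,-0.064],"rotation": [-0.0227,0.0745,0]}
    - {"grip": 0.55,"dp": [0.1134,-0.801,-0.064],"rotation": [-0.0227,0.0745,0]}
    - {"grip": 0.55,"dp": [0.1134,-0.801,-0.064],"rotation": [-0.0227,0.0745,0]}
    - {"grip": 0.55,"dp": [0.1134,-0.801,-0.064],"rotation": [-0.0227,0.0745,0]}
    - {"grip": 0.55,"dp": [0.1134,-0.801,-0.064],"rotation": [-0.0227,0.0745,0]}
    - {"grip": 0.55,"dp": [0.1134,-0.801,-0.064],"rotation": [-0.0227,0.0745,0]}
    - {"grip": 0.55,"dp": [0.1134,-0.801,-0.064],"rotation": [-0.0227,0.0745,0]}
    - {"grip": 0.55,"dp": [0.1134,-0.801,-0.064],"rotation": [-0.0227,0.0745,0]}
    - {"grip": 0.55,"dp": [0.1134,-0.801,-0.064],"rotation": [-0.0227,0.0745,0]}
    - {"grip": 0.55,"dp": [0.1134,-0.801,-0.064],"rotation": [-0.0227,0.0745,0]}
    - {"grip": 0.55,"dp": [0.1134,-0.801,-0.064],"rotation": [-0.0227,0.0745,0]}
    - {"grip": 0.55,"dp": [0.1134,-0.801,-0.064],"rotation": [-0.0227,0.0745,0]}

```text
clock: 8.97
tool_pos: [0.5593, -0.3534, 0.1489]
eef_rot: [-0.1, 0.7, 0.101, 0.7]
ft_force: [-0.3, -0.2, 1.1]
opening: 0.55
```

```bash
python3 - <<'E'
from h import *
st();grab('scene','s3');t=grab('top','t3'); to([.559,-.3545,.024],tool(0))
# drawer geometry from top view
w=cloud(load('t3')); q=w-np.r_[C,0]; X=q@ex; Y=q@ey; Z=w[...,2]
for nm,m in (('front top',(abs(Z-.077)<.006)&(X<-.15)&(X>-.25)&(abs(Y)<.12)),('floor R',(abs(Z-.014)<.005)&(X<-.13)&(X>-.2)&(Y<0)&(Y>-.1))):
    print(nm,m.sum(),[np.percentile(X[m],[1,50,99]).round(4),np.percentile(Y[m],[1,50,99]).round(4),np.median(Z[m])])
for a in np.arange(-.115,.12,.005):
    k=(abs(X+.15)<.012)&(Y>=a)&(Y<a+.005); print(round(a,3),k.sum(),np.median(Z[k]).round(4),end=' | ')
a=cv2.imread('pics/s3.png')[120:330,110:310];b=cv2.imread('pics/t3.png')[80:290,190:390];c=cv2.imread('pics/t3.png')[140:300,360:560]
cv2.imwrite('pics/j3.png',np.hstack([cv2.resize(x,(400,420),interpolation=cv2.INTER_CUBIC) for x in(a,b)]))
E
```

```text
8.9667 [ 0.5593 -0.3534  0.1489] [[-0.001, -0.281, 0.96], [0.001, 0.96, 0.281], [-1.0, 0.002, -0.001]] [-0.28 -0.2   1.07] 0.5497780001430305 [ 0.13  0.59  0.54  1.61 -0.34  1.03  2.63]
dp [-0.0014 -0.0022 -0.2517] rot [-0.0001 -0.0001 -0.0007]
front top 435 [array([-0.2058, -0.1998, -0.1566]), array([-0.1066,  0.0039,  0.1071]), np.float64(0.07573576903096013)]
floor R 663 [array([-0.1816, -0.1562, -0.1307]), array([-0.0991, -0.0517, -0.0028]), np.float64(0.013011079329379616)]
-0.115 13 -0.0014 | -0.11 3 0.0476 | -0.105 29 0.0446 | -0.1 18 0.0127 | -0.095 14 0.0134 | -0.09 16 0.0132 | -0.085 17 0.0123 | -0.08 14 0.0145 | -0.075 17 0.0145 | -0.07 17 0.0132 | -0.065 16 0.0142 | -0.06 18 0.0123 | -0.055 16 0.0127 | -0.05 17 0.0126 | -0.045 15 0.0126 | -0.04 15 0.0142 | -0.035 18 0.0124 | -0.03 17 0.012 | -0.025 14 0.0127 | -0.02 16 0.0118 | -0.015 18 0.0137 | -0.01 16 0.0122 | -0.005 17 0.0169 | 0.0 18 0.0149 | 0.005 15 0.0131 | 0.01 17 0.0111 | 0.015 19 0.0129 | 0.02 17 0.0126 | 0.025 16 0.0128 | 0.03 18 0.0144 | 0.035 16 0.0126 | 0.04 15 0.0306 | 0.045 20 0.0373 | 0.05 13 0.0678 | 0.055 11 0.0679 | 0.06 13 0.0688 | 0.065 12 0.062 | 0.07 15 0.033 | 0.075 16 0.0322 | 0.08 17 0.0137 | 0.085 19 0.0124 | 0.09 18 0.0126 | 0.095 18 0.0123 | 0.1 26 0.0453 | 0.105 4 0.0477 | 0.11 17 0.0001 | 0.115 14 -0.0003 |
```

View pics/j3.png

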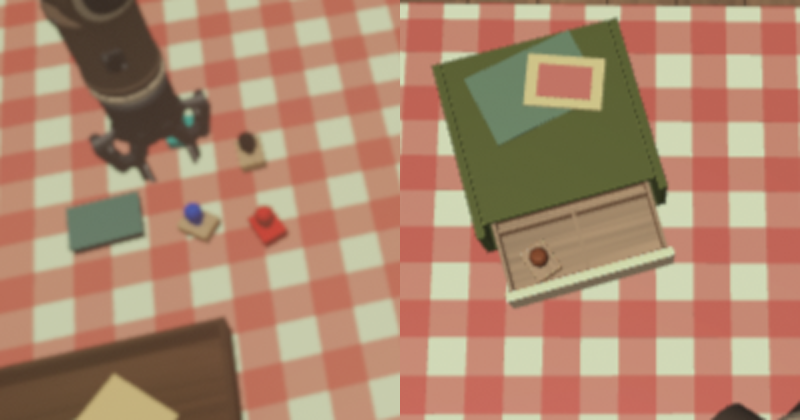

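```bash
python3 - <<'E'
from h import *
b=cv2.imread('pics/t3.png')[165:240,230:335];a=cv2.imread('pics/s2.png')[165:235,315:415]
b=cv2.resize(b,(400,286),interpolation=cv2.INTER_CUBIC);a=cv2.resize(a,(400,280),interpolation=cv2.INTER_CUBIC)
cv2.imwrite('pics/j4.png',np.vstack([b,a]))
im=load('s3')
def proj(im,P):
    c=R.from_quat(im['orientation']).inv().apply(np.array(P)-im['position']);return (c[:2]/c[2]*im['fx']+[im['cx'],im['cy']]).round(1)
print(proj(im,[.5593,-.3534,.1489]),proj(load('t3'),np.r_[C,.014]-.151*ex-.0525*ey),proj(load('t3'),np.r_[C,.036]-.151*ex))
E
```

```text
[196.6 204.2] [299.8 197.5] [280.4 201.2]
```

View pics/j4.png

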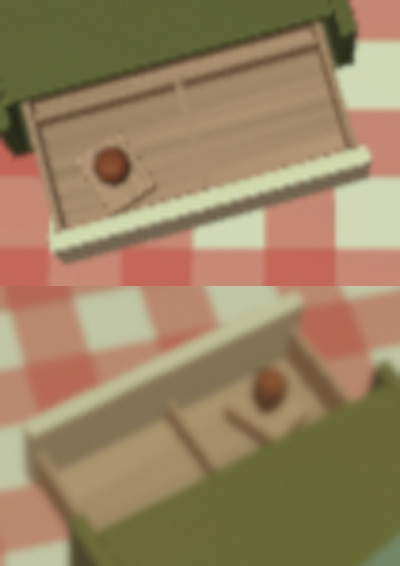

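>>> send_rows:
  targets:
    - {"grip": 0.55,"dp": [-0.001,-0.002,-0.06],"rotation": [0,0,0]}
    - {"grip": 0.55,"dp": [-0.001,-0.002,-0.12],"rotation": [0,0,0]}
    - {"grip": 0.55,"dp": [-0.001,-0.002,-0.17],"rotation": [0,0,0]}
    - {"grip": 0.55,"dp": [-0.001,-0.002,-0.21],"rotation": [0,0,0]}
    - {"grip": 0.55,"dp": [-0.001,-0.002,-0.24],"rotation": [0,0,0]}
    - {"grip": 0.55,"dp": [-0.001,-0.002,-0.25],"rotation": [0,0,0]}
    - {"grip": 0.55,"dp": [-0.001,-0.002,-0.25],"rotation": [0,0,0]}
    - {"grip": 0.55,"dp": [-0.001,-0.002,-0.25],"rotation": [0,0,0]}

```text
clock: 9.73
tool_pos: [0.5594, -0.3563, 0.0262]
eef_rot: [-0.1, 0.7, 0.099, 0.7]
ft_force: [-0.2, 0.5, 0.9]
opening: 0.551
```

```bash
python3 - <<'E'
from h import *
st();grab('scene','s4');grab('top','t4')
a=cv2.imread('pics/s4.png')[170:260,150:270];b=cv2.imread('pics/t4.png')[170:260,380:500]
cv2.imwrite('pics/j5.png',np.hstack([cv2.resize(x,(400,300),interpolation=cv2.INTER_CUBIC) for x in(a,b)]))
E
```

```text
9.7333 [ 0.5594 -0.3563  0.0262] [[0.001, -0.28, 0.96], [-0.002, 0.96, 0.28], [-1.0, -0.002, 0.001]] [-0.23  0.49  0.94] 0.5512644196833413 [ 0.18  0.74  0.47  1.69 -0.42  0.82  2.69]
```

View pics/j5.png

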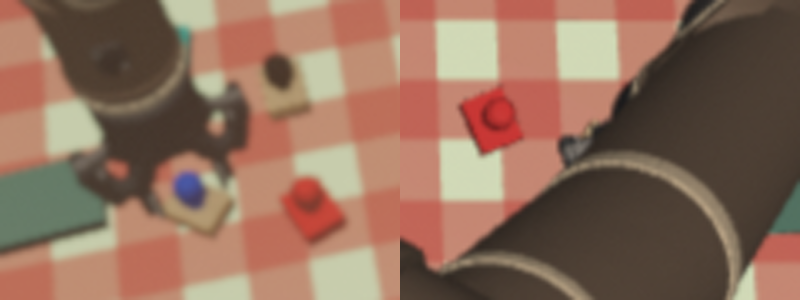

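>>> send_rows:
  targets:
    - {"grip": 0.2,"dp": [0,0,0],"rotation": [0,0,0]}
    - {"grip": 0.2,"dp": [0,0,0],"rotation": [0,0,0]}
    - {"grip": 0.2,"dp": [0,0,0],"rotation": [0,0,0]}
    - {"grip": 0.2,"dp": [0,0,0],"rotation": [0,0,0]}
    - {"grip": 0.2,"dp": [0,0,0],"rotation": [0,0,0]}
    - {"grip": 0.2,"dp": [0,0,0],"rotation": [0,0,0]}
  squeeze: 25

```text
clock: 10.33
tool_pos: [0.5593, -0.3566, 0.0264]
eef_rot: [-0.1, 0.7, 0.099, 0.7]
ft_force: [-1.5, 0.7, 6.4]
opening: 0.267
```

```bash
python3 - <<'E'
from h import *
st()
E
```

```text
10.3333 [ 0.5593 -0.3566  0.0264] [[0.001, -0.279, 0.96], [-0.001, 0.96, 0.279], [-1.0, -0.002, 0.001]] [-1.47  0.71  6.44] 0.2666918237632953 [ 0.18  0.74  0.47  1.69 -0.42  0.82  2.69]
```

>>> send_rows:
  targets:
    - {"grip": 0.2,"dp": [0,0,0.01],"rotation": [0,0,0]}
    - {"grip": 0.2,"dp": [0,0,0.04],"rotation": [0,0,0]}
    - {"grip": 0.2,"dp": [0,0,0.08],"rotation": [0,0,0]}
    - {"grip": 0.2,"dp": [0,0,0.14],"rotation": [0,0,0]}
    - {"grip": 0.2,"dp": [0,0,0.2],"rotation": [0,0,0]}
    - {"grip": 0.2,"dp": [0,0,0.25],"rotation": [0,0,0]}
    - {"grip": 0.2,"dp": [0,0,0.25],"rotation": [0,0,0]}
    - {"grip": 0.2,"dp": [0,0,0.25],"rotation": [0,0,0]}
  squeeze: 30

```text
clock: 11.0
tool_pos: [0.5595, -0.3569, 0.1529]
eef_rot: [-0.101, 0.699, 0.099, 0.701]
ft_force: [0.0, 0.4, -2.4]
opening: 0.267
```

```bash
python3 - <<'E'
from h import *
st();grab('scene','s5');grab('top','t5')
a=cv2.imread('pics/s5.png')[130:250,130:290]
cv2.imwrite('pics/j6.png',cv2.resize(a,(800,600),interpolation=cv2.INTER_CUBIC))
w=cloud(load('s5'))
hsv=cv2.cvtColor(load('s5')['pixels'],cv2.COLOR_RGB2HSV)
m=(abs(hsv[...,0].astype(int)-115)<15)&(hsv[...,1]>80); m[:, :130]=0;m[:,290:]=0
v,u=np.nonzero(m);print(m.sum(),np.median(u),np.median(v),np.nanmedian(w[m],0),np.nanmin(w[m],0),np.nanmax(w[m],0))
p=np.r_[C,.15]-.151*ex-.0525*ey; to(p,tool(0)); print(p)
E
```

```text
11.0 [ 0.5595 -0.3569  0.1529] [[0.004, -0.279, 0.96], [-0.002, 0.96, 0.279], [-1.0, -0.003, 0.003]] [ 0.01  0.43 -2.42] 0.26723259163383745 [ 0.13  0.59  0.54  1.61 -0.34  1.03  2.63]
70 193.0 200.0 [ 0.56777551 -0.35483667  0.17938992] [ 0.55570493 -0.36676064  0.16732051] [ 0.57416715 -0.3456334   0.18460187]
dp [1.002e-01 7.568e-01 1.000e-04] rot [ 0.0001 -0.0002 -0.0001]
[0.60844269 0.02265692 0.15      ]
```

View pics/j6.png

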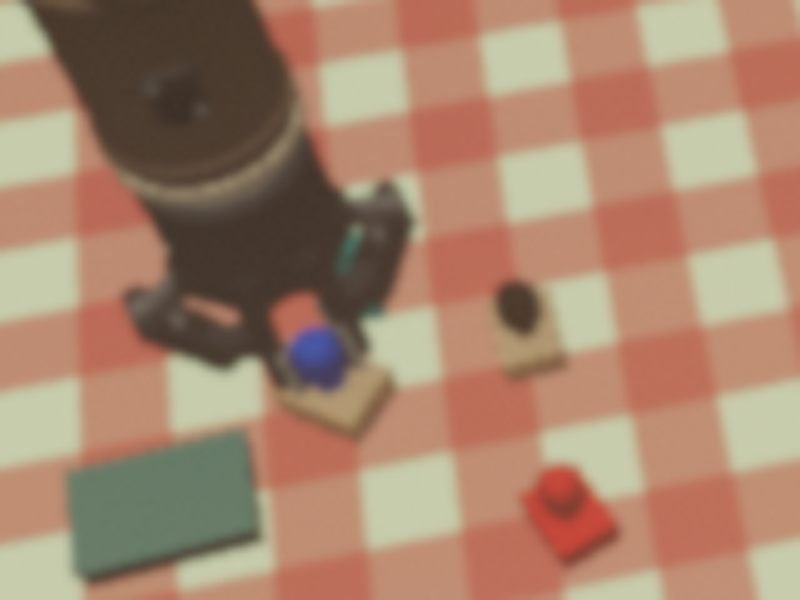

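>>> send_rows:
  targets:
    - {"grip": 0.2,"dp": [0.005,0.038,0],"rotation": [0,0,0]}
    - {"grip": 0.2,"dp": [0.015,0.113,0],"rotation": [0,0,0]}
    - {"grip": 0.2,"dp": [0.025,0.189,0],"rotation": [0,0,0]}
    - {"grip": 0.2,"dp": [0.035,0.265,0],"rotation": [0,0,0]}
    - {"grip": 0.2,"dp": [0.045,0.34,0],"rotation": [0,0,0]}
    - {"grip": 0.2,"dp": [0.055,0.416,0],"rotation": [0,0,0]}
    - {"grip": 0.2,"dp": [0.065,0.492,0],"rotation": [0,0,0]}
    - {"grip": 0.2,"dp": [0.075,0.567,0],"rotation": [0,0,0]}
    - {"grip": 0.2,"dp": [0.085,0.643,0],"rotation": [0,0,0]}
    - {"grip": 0.2,"dp": [0.094,0.71,0],"rotation": [0,0,0]}
    - {"grip": 0.2,"dp": [0.1,0.745,0],"rotation": [0,0,0]}
    - {"grip": 0.2,"dp": [0.1,0.757,0],"rotation": [0,0,0]}
    - {"grip": 0.2,"dp": [0.1,0.757,0],"rotation": [0,0,0]}
    - {"grip": 0.2,"dp": [0.1,0.757,0],"rotation": [0,0,0]}

```text
clock: 12.27
tool_pos: [0.6081, 0.021, 0.1495]
eef_rot: [-0.1, 0.701, 0.099, 0.699]
ft_force: [0.1, -0.1, -0.0]
opening: 0.268
```

```bash
python3 - <<'E'
from h import *
st();grab('scene','s6');grab('top','t6')
a=cv2.imread('pics/s6.png')[120:240,300:460];b=cv2.imread('pics/t6.png')[150:270,220:380]
cv2.imwrite('pics/j7.png',np.vstack([cv2.resize(x,(400,300),interpolation=cv2.INTER_CUBIC) for x in(a,b)]))
p=np.r_[C,.0404]-.151*ex-.0525*ey; to(p,tool(0)); print(p)
E
```

```text
12.2667 [0.6081 0.021  0.1495] [[-0.002, -0.278, 0.96], [-0.002, 0.96, 0.278], [-1.0, -0.002, -0.002]] [ 0.08 -0.14 -0.05] 0.26810800039518673 [-0.49  0.5   0.52  1.75 -0.29  0.97  2.  ]
dp [ 0.0003  0.0059 -0.2192] rot [ 0.0007 -0.0002  0.0009]
[0.60844269 0.02265692 0.0404    ]
```

View pics/j7.png

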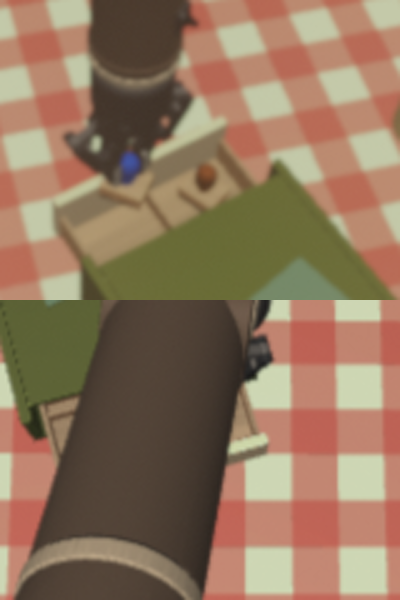

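>>> send_rows:
  targets:
    - {"grip": 0.2,"dp": [0,0.002,-0.03],"rotation": [0,0,0]}
    - {"grip": 0.2,"dp": [0,0.002,-0.07],"rotation": [0,0,0]}
    - {"grip": 0.2,"dp": [0,0.002,-0.11],"rotation": [0,0,0]}
    - {"grip": 0.2,"dp": [0,0.002,-0.14],"rotation": [0,0,0]}
    - {"grip": 0.2,"dp": [0,0.002,-0.165],"rotation": [0,0,0]}
    - {"grip": 0.2,"dp": [0,0.002,-0.18],"rotation": [0,0,0]}
    - {"grip": 0.2,"dp": [0,0.002,-0.19],"rotation": [0,0,0]}
    - {"grip": 0.2,"dp": [0,0.002,-0.198],"rotation": [0,0,0]}
    - {"grip": 0.2,"dp": [0,0.002,-0.202],"rotation": [0,0,0]}
    - {"grip": 0.2,"dp": [0,0.002,-0.202],"rotation": [0,0,0]}

```text
clock: 13.2
tool_pos: [0.6089, 0.0232, 0.0494]
eef_rot: [-0.1, 0.7, 0.099, 0.7]
ft_force: [-0.5, 1.1, -0.4]
opening: 0.269
```

```bash
python3 - <<'E'
from h import *
st();grab('scene','s7')
a=cv2.imread('pics/s7.png')[120:240,300:460]
cv2.imwrite('pics/j8.png',cv2.resize(a,(640,480),interpolation=cv2.INTER_CUBIC))
E
```

```text
13.2 [0.6089 0.0232 0.0494] [[0.0, -0.279, 0.96], [-0.001, 0.96, 0.279], [-1.0, -0.001, 0.0]] [-0.54  1.07 -0.38] 0.26861465411509694 [-0.44  0.63  0.46  1.82 -0.37  0.78  2.06]
```

View pics/j8.png

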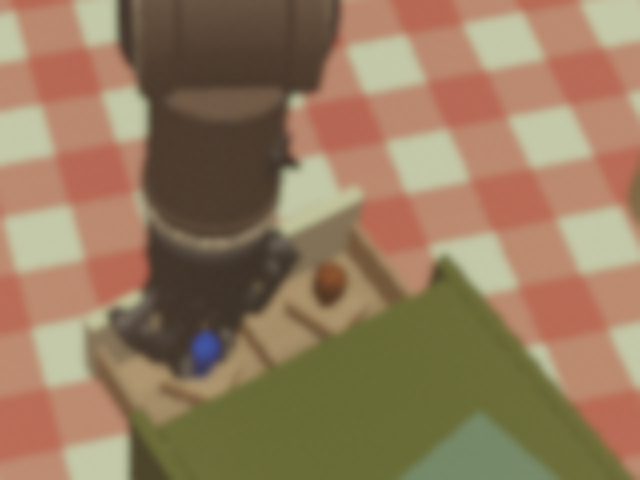

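Stamp is in the right compartment about 9 mm above the floor. Lower slowly until contact.

>>> send_rows:
  targets:
    - {"grip": 0.2,"dp": [0,0,-0.003],"rotation": [0,0,0]}
    - {"grip": 0.2,"dp": [0,0,-0.007],"rotation": [0,0,0]}
    - {"grip": 0.2,"dp": [0,0,-0.011],"rotation": [0,0,0]}
    - {"grip": 0.2,"dp": [0,0,-0.014],"rotation": [0,0,0]}
    - {"grip": 0.2,"dp": [0,0,-0.016],"rotation": [0,0,0]}
    - {"grip": 0.2,"dp": [0,0,-0.016],"rotation": [0,0,0]}

```text
clock: 13.75
tool_pos: [0.6086, 0.0233, 0.041]
eef_rot: [-0.1, 0.7, 0.099, 0.7]
ft_force: [-0.3, 0.5, -0.9]
opening: 0.265
```

```bash
python3 -c "
from h import *
st()"
```

```text
13.75 [0.6086 0.0233 0.041 ] [[-0.0, -0.279, 0.96], [-0.001, 0.96, 0.279], [-1.0, -0.001, -0.001]] [-0.32  0.49 -0.91] 0.2653687245626956 [-0.44  0.64  0.45  1.82 -0.38  0.77  2.07]
```

>>> send_rows:
  targets:
    - {"grip": 0.2,"dp": [0,0,-0.001],"rotation": [0,0,0]}
    - {"grip": 0.2,"dp": [0,0,-0.002],"rotation": [0,0,0]}
    - {"grip": 0.2,"dp": [0,0,-0.003],"rotation": [0,0,0]}
    - {"grip": 0.2,"dp": [0,0,-0.003],"rotation": [0,0,0]}

```text
clock: 14.08
tool_pos: [0.6088, 0.0232, 0.0404]
eef_rot: [-0.1, 0.7, 0.099, 0.7]
ft_force: [-2.4, -0.3, 5.3]
opening: 0.265
```

```bash
python3 -c "
from h import *
st()"
```

```text
14.0833 [0.6088 0.0232 0.0404] [[0.0, -0.279, 0.96], [-0.001, 0.96, 0.279], [-1.0, -0.001, 0.0]] [-2.36 -0.26  5.34] 0.2652644463823041 [-0.44  0.64  0.45  1.82 -0.38  0.77  2.07]
```

>>> send_rows:
  targets:
    - {"grip": 0.3,"dp": [0,0,0],"rotation": [0,0,0]}
    - {"grip": 0.35,"dp": [0,0,0],"rotation": [0,0,0]}
    - {"grip": 0.42,"dp": [0,0,0],"rotation": [0,0,0]}
    - {"grip": 0.5,"dp": [0,0,0],"rotation": [0,0,0]}
    - {"grip": 0.5,"dp": [0,0,0],"rotation": [0,0,0]}
    - {"grip": 0.5,"dp": [0,0,0],"rotation": [0,0,0]}
    - {"grip": 0.5,"dp": [0,0,0.02],"rotation": [0,0,0]}
    - {"grip": 0.5,"dp": [0,0,0.06],"rotation": [0,0,0]}
    - {"grip": 0.5,"dp": [0,0,0.12],"rotation": [0,0,0]}
    - {"grip": 0.5,"dp": [0,0,0.2],"rotation": [0,0,0]}
    - {"grip": 0.5,"dp": [0,0,0.25],"rotation": [0,0,0]}
    - {"grip": 0.5,"dp": [-0.05,-0.015,0.25],"rotation": [0,0,0]}
    - {"grip": 0.5,"dp": [-0.12,-0.035,0.25],"rotation": [0,0,0]}
    - {"grip": 0.3,"dp": [-0.19,-0.055,0.25],"rotation": [0,0,0]}
    - {"grip": 0.1,"dp": [-0.24,-0.07,0.25],"rotation": [0,0,0]}
    - {"grip": 0,"dp": [-0.24,-0.07,0.25],"rotation": [0,0,0]}

```text
clock: 15.42
tool_pos: [0.4837, -0.0138, 0.1651]
eef_rot: [-0.098, 0.701, 0.099, 0.699]
ft_force: [-0.0, -1.3, -0.8]
opening: 0.077
```

```bash
python3 - <<'E'
from h import *
st();grab('scene','s8');grab('top','t8')
a=cv2.imread('pics/s8.png')[140:240,300:433];b=cv2.imread('pics/t8.png')[150:250,220:353]
cv2.imwrite('pics/j9.png',np.vstack([cv2.resize(x,(400,300),interpolation=cv2.INTER_CUBIC) for x in(a,b)]))
p=F-(.085+.05)*ex; p[2]=.05; p+=.0*ey; to(p,tool(14)); print(p)
E
```

```text
15.4167 [ 0.4837 -0.0138  0.1651] [[-0.003, -0.276, 0.961], [0.0, 0.961, 0.276], [-1.0, 0.001, -0.003]] [-0.04 -1.31 -0.78] 0.07742682502989086 [-0.55  0.27  0.58  2.03 -0.19  0.89  1.98]
dp [ 0.0086  0.1111 -0.2317] rot [ 0.0215 -0.0742  0.0002]
[0.49296482 0.04377828 0.05      ]
```

View pics/j9.png

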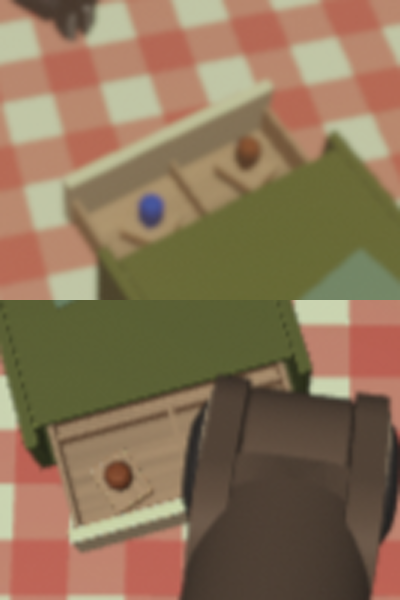

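>>> send_rows:
  targets:
    - {"grip": 0,"dp": [0.0,0.07,0],"rotation": [0.0215,-0.0742,0]}
    - {"grip": 0,"dp": [0.008,0.111,-0.05],"rotation": [0.0215,-0.0742,0]}
    - {"grip": 0,"dp": [0.008,0.111,-0.12],"rotation": [0.0215,-0.0742,0]}
    - {"grip": 0,"dp": [0.008,0.111,-0.19],"rotation": [0.0215,-0.0742,0]}
    - {"grip": 0,"dp": [0.008,0.111,-0.23],"rotation": [0.0215,-0.0742,0]}
    - {"grip": 0,"dp": [0.008,0.111,-0.23],"rotation": [0.0215,-0.0742,0]}
    - {"grip": 0,"dp": [0.008,0.111,-0.23],"rotation": [0.0215,-0.0742,0]}

```text
clock: 16.1
tool_pos: [0.4933, 0.0435, 0.0493]
eef_rot: [-0.087, 0.611, 0.11, 0.779]
ft_force: [-0.4, -0.0, 0.7]
opening: 0.001
```

```bash
python3 - <<'E'
from h import *
pr();st();s=grab('scene','s9');t=grab('top','t9')
for im in(s,t):
    w=cloud(im);hsv=cv2.cvtColor(im['pixels'],cv2.COLOR_RGB2HSV)
    q=w-np.r_[C,0];X=q@ex;Y=q@ey
    m=(abs(hsv[...,0].astype(int)-115)<15)&(hsv[...,1]>80)&(X<-.1)&(X>-.21)&(Y<0)&(Y>-.11)
    v,u=np.nonzero(m)
    if m.sum():
        p=ray(im,u.mean(),v.mean(),.0575)-np.r_[C,0]; print(m.sum(),'X',p@ex,'Y',p@ey,'zmax',np.nanmax(w[m][:,2]))
b=cv2.imread('pics/t9.png')[150:250,220:353];a=cv2.imread('pics/s9.png')[120:220,300:433]
cv2.imwrite('pics/j10.png',np.vstack([cv2.resize(x,(400,300),interpolation=cv2.INTER_CUBIC) for x in(a,b)]))
E
```

```text
16.1 off mm -134.74 lat -0.3 z 0.0493 Fx -0.39 [-0.4 -0.   0.7] j6 0.301
16.1 [0.4933 0.0435 0.0493] [[0.229, -0.278, 0.933], [0.065, 0.961, 0.27], [-0.971, -0.001, 0.238]] [-0.4  -0.02  0.71] 0.0007259953186142475 [-0.44  0.37  0.33  2.28 -0.52  0.3   2.19]
41 X -0.14894591415282343 Y -0.051948470753706254 zmax 0.0737317645254374
60 X -0.14997923087765572 Y -0.05143461506981575 zmax 0.07415471187149603
```

View pics/j10.png

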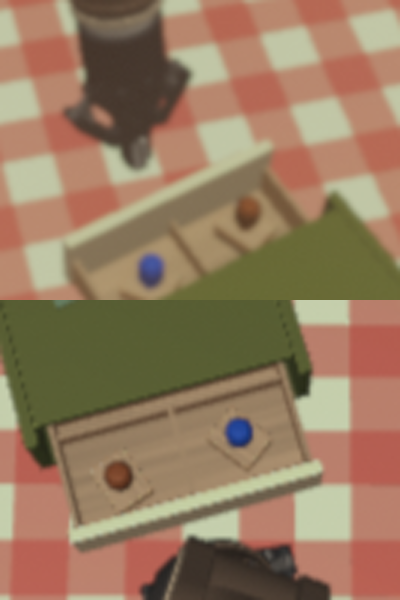

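>>> send_rows:
  targets:
    - {"grip": 0,"dp": [0.019,0.0056,0],"rotation": [0,0,0]}
    - {"grip": 0,"dp": [0.04,0.0117,0],"rotation": [0,0,0]}
    - {"grip": 0,"dp": [0.058,0.0167,0],"rotation": [0,0,0]}
    - {"grip": 0,"dp": [0.065,0.019,0],"rotation": [0,0,0]}
    - {"grip": 0,"dp": [0.069,0.02,0],"rotation": [0,0,0]}
    - {"grip": 0,"dp": [0.073,0.0212,0],"rotation": [0,0,0]}
    - {"grip": 0,"dp": [0.076,0.022,0],"rotation": [0,0,0]}
    - {"grip": 0,"dp": [0.079,0.0229,0],"rotation": [0,0,0]}
    - {"grip": 0,"dp": [0.082,0.0238,0],"rotation": [0,0,0]}
    - {"grip": 0,"dp": [0.085,0.0247,0],"rotation": [0,0,0]}

```text
clock: 17.03
tool_pos: [0.5342, 0.0557, 0.0494]
eef_rot: [-0.087, 0.611, 0.11, 0.779]
ft_force: [-5.2, -2.0, 4.0]
opening: 0.001
```

```bash
python3 -c "from h import *;pr()"
```

```text
17.03 off mm -92.09 lat -0.0 z 0.0494 Fx -5.54 [-5.2 -2.   4. ] j6 0.348
```

>>> send_rows:
  targets:
    - {"grip": 0,"dp": [0.003,0.0009,0.001],"rotation": [0,0,0]}
    - {"grip": 0,"dp": [0.0065,0.0019,0.002],"rotation": [0,0,0]}
    - {"grip": 0,"dp": [0.01,0.0029,0.002],"rotation": [0,0,0]}
    - {"grip": 0,"dp": [0.0138,0.004,0.002],"rotation": [0,0,0]}
    - {"grip": 0,"dp": [0.0177,0.0051,0.002],"rotation": [0,0,0]}
    - {"grip": 0,"dp": [0.0215,0.0062,0.002],"rotation": [0,0,0]}
    - {"grip": 0,"dp": [0.0253,0.0074,0.002],"rotation": [0,0,0]}
    - {"grip": 0,"dp": [0.0292,0.0085,0.002],"rotation": [0,0,0]}
    - {"grip": 0,"dp": [0.033,0.0096,0.002],"rotation": [0,0,0]}
    - {"grip": 0,"dp": [0.0369,0.0107,0.002],"rotation": [0,0,0]}
    - {"grip": 0,"dp": [0.0407,0.0118,0.002],"rotation": [0,0,0]}
    - {"grip": 0,"dp": [0.0445,0.0129,0.002],"rotation": [0,0,0]}
    - {"grip": 0,"dp": [0.0484,0.0141,0.002],"rotation": [0,0,0]}
    - {"grip": 0,"dp": [0.0522,0.0152,0.002],"rotation": [0,0,0]}
    - {"grip": 0,"dp": [0.056,0.0163,0.002],"rotation": [0,0,0]}

```text
clock: 18.28
tool_pos: [0.5616, 0.0638, 0.0498]
eef_rot: [-0.087, 0.612, 0.111, 0.779]
ft_force: [-5.8, -1.7, -0.7]
opening: -0.001
```

```bash
python3 -c "from h import *;pr()"
```

```text
18.28 off mm -63.47 lat 0.1 z 0.0498 Fx -6.01 [-5.8 -1.7 -0.7] j6 0.384
```

>>> send_rows:
  targets:
    - {"grip": 0,"dp": [0.0038,0.0011,0],"rotation": [0,0,0]}
    - {"grip": 0,"dp": [0.0077,0.0022,0],"rotation": [0,0,0]}
    - {"grip": 0,"dp": [0.0115,0.0033,0],"rotation": [0,0,0]}
    - {"grip": 0,"dp": [0.0154,0.0045,0],"rotation": [0,0,0]}
    - {"grip": 0,"dp": [0.0192,0.0056,0],"rotation": [0,0,0]}
    - {"grip": 0,"dp": [0.023,0.0067,0],"rotation": [0,0,0]}
    - {"grip": 0,"dp": [0.0269,0.0078,0],"rotation": [0,0,0]}
    - {"grip": 0,"dp": [0.0307,0.0089,0],"rotation": [0,0,0]}
    - {"grip": 0,"dp": [0.0346,0.01,0],"rotation": [0,0,0]}
    - {"grip": 0,"dp": [0.0384,0.0112,0],"rotation": [0,0,0]}
    - {"grip": 0,"dp": [0.0422,0.0123,0],"rotation": [0,0,0]}
    - {"grip": 0,"dp": [0.0461,0.0134,0],"rotation": [0,0,0]}
    - {"grip": 0,"dp": [0.0499,0.0145,0],"rotation": [0,0,0]}
    - {"grip": 0,"dp": [0.0538,0.0156,0],"rotation": [0,0,0]}
    - {"grip": 0,"dp": [0.0576,0.0167,0],"rotation": [0,0,0]}
    - {"grip": 0,"dp": [0.0614,0.0178,0],"rotation": [0,0,0]}
    - {"grip": 0,"dp": [0.0653,0.019,0],"rotation": [0,0,0]}
    - {"grip": 0,"dp": [0.0691,0.0201,0],"rotation": [0,0,0]}
    - {"grip": 0,"dp": [0.073,0.0212,0],"rotation": [0,0,0]}
    - {"grip": 0,"dp": [0.0768,0.0223,0],"rotation": [0,0,0]}

```text
clock: 19.95
tool_pos: [0.5993, 0.0747, 0.0497]
eef_rot: [-0.087, 0.612, 0.111, 0.778]
ft_force: [-10.5, -3.2, 4.3]
opening: -0.001
```

```bash
python3 -c "from h import *;pr()"
```

```text
19.95 off mm -24.29 lat 0.1 z 0.0497 Fx -10.95 [-10.5  -3.2   4.3] j6 0.431
```

>>> send_rows:
  targets:
    - {"grip": 0,"dp": [0.0019,0.0006,0.001],"rotation": [0,0,0]}
    - {"grip": 0,"dp": [0.0038,0.0011,0.0015],"rotation": [0,0,0]}
    - {"grip": 0,"dp": [0.0058,0.0017,0.002],"rotation": [0,0,0]}
    - {"grip": 0,"dp": [0.0077,0.0022,0.002],"rotation": [0,0,0]}
    - {"grip": 0,"dp": [0.0096,0.0028,0.002],"rotation": [0,0,0]}
    - {"grip": 0,"dp": [0.0115,0.0033,0.002],"rotation": [0,0,0]}
    - {"grip": 0,"dp": [0.0134,0.0039,0.002],"rotation": [0,0,0]}
    - {"grip": 0,"dp": [0.0154,0.0045,0.002],"rotation": [0,0,0]}
    - {"grip": 0,"dp": [0.0173,0.005,0.002],"rotation": [0,0,0]}
    - {"grip": 0,"dp": [0.0192,0.0056,0.002],"rotation": [0,0,0]}
    - {"grip": 0,"dp": [0.0211,0.0061,0.002],"rotation": [0,0,0]}
    - {"grip": 0,"dp": [0.023,0.0067,0.002],"rotation": [0,0,0]}

```text
clock: 20.95
tool_pos: [0.6101, 0.0779, 0.0499]
eef_rot: [-0.087, 0.613, 0.11, 0.778]
ft_force: [-9.0, -3.3, -0.8]
opening: 0.001
```

```bash
python3 -c "from h import *;pr()"
```

```text
20.95 off mm -13.03 lat 0.1 z 0.0499 Fx -9.57 [-9.  -3.3 -0.8] j6 0.448
```

8 mm more at 0.6–0.7 mm per row, then feel.

>>> send_rows:
  targets:
    - {"grip": 0,"dp": [0.0013,0.0004,0],"rotation": [0,0,0]}
    - {"grip": 0,"dp": [0.0026,0.0008,0],"rotation": [0,0,0]}
    - {"grip": 0,"dp": [0.0038,0.0011,0],"rotation": [0,0,0]}
    - {"grip": 0,"dp": [0.0051,0.0015,0],"rotation": [0,0,0]}
    - {"grip": 0,"dp": [0.0064,0.0019,0],"rotation": [0,0,0]}
    - {"grip": 0,"dp": [0.0077,0.0022,0],"rotation": [0,0,0]}
    - {"grip": 0,"dp": [0.009,0.0026,0],"rotation": [0,0,0]}
    - {"grip": 0,"dp": [0.0102,0.003,0],"rotation": [0,0,0]}
    - {"grip": 0,"dp": [0.0115,0.0033,0],"rotation": [0,0,0]}
    - {"grip": 0,"dp": [0.0128,0.0037,0],"rotation": [0,0,0]}
    - {"grip": 0,"dp": [0.0141,0.0041,0],"rotation": [0,0,0]}
    - {"grip": 0,"dp": [0.0154,0.0045,0],"rotation": [0,0,0]}

```text
clock: 21.95
tool_pos: [0.6177, 0.0801, 0.0499]
eef_rot: [-0.087, 0.613, 0.11, 0.778]
ft_force: [-9.1, -4.1, -0.7]
opening: 0.001
```

```bash
python3 -c "from h import *;pr()"
```

```text
21.95 off mm -5.07 lat 0.1 z 0.0499 Fx -9.85 [-9.1 -4.1 -0.7] j6 0.457
```

>>> send_rows:
  targets:
    - {"grip": 0,"dp": [0.001,0.0003,0],"rotation": [0,0,0]}
    - {"grip": 0,"dp": [0.0019,0.0006,0],"rotation": [0,0,0]}
    - {"grip": 0,"dp": [0.0029,0.0008,0],"rotation": [0,0,0]}
    - {"grip": 0,"dp": [0.0038,0.0011,0],"rotation": [0,0,0]}
    - {"grip": 0,"dp": [0.0048,0.0014,0],"rotation": [0,0,0]}
    - {"grip": 0,"dp": [0.0058,0.0017,0],"rotation": [0,0,0]}

```text
clock: 22.45
tool_pos: [0.6207, 0.081, 0.0499]
eef_rot: [-0.087, 0.613, 0.11, 0.778]
ft_force: [-7.0, -3.2, -1.7]
opening: -0.001
```

```bash
python3 -c "from h import *;pr()"
```

```text
22.45 off mm -1.98 lat 0.1 z 0.0499 Fx -7.62 [-7.  -3.2 -1.7] j6 0.461
```

>>> send_rows:
  targets:
    - {"grip": 0,"dp": [0.001,0.0003,0],"rotation": [0,0,0]}
    - {"grip": 0,"dp": [0.0019,0.0006,0],"rotation": [0,0,0]}
    - {"grip": 0,"dp": [0.0029,0.0008,0],"rotation": [0,0,0]}

```text
clock: 22.7
tool_pos: [0.6221, 0.0814, 0.0498]
eef_rot: [-0.087, 0.613, 0.11, 0.778]
ft_force: [-8.8, -3.4, -0.9]
opening: 0.001
```

```bash
python3 -c "from h import *;pr()"
```

```text
22.7 off mm -0.53 lat 0.1 z 0.0498 Fx -9.43 [-8.8 -3.4 -0.9] j6 0.463
```

>>> send_rows:
  targets:
    - {"grip": 0,"dp": [0.001,0.0003,0],"rotation": [0,0,0]}
    - {"grip": 0,"dp": [0.0019,0.0006,0],"rotation": [0,0,0]}
    - {"grip": 0,"dp": [0.0019,0.0006,0],"rotation": [0,0,0]}

```text
clock: 22.95
tool_pos: [0.6227, 0.0816, 0.0498]
eef_rot: [-0.087, 0.613, 0.11, 0.777]
ft_force: [-11.5, -4.4, 0.2]
opening: 0.001
```

```bash
python3 -c "from h import *;pr()"
```

```text
22.95 off mm 0.16 lat 0.1 z 0.0498 Fx -12.22 [-11.5  -4.4   0.2] j6 0.465
```

>>> send_rows:
  targets:
    - {"grip": 0,"dp": [0.0008,0.0002,0],"rotation": [0,0,0]}
    - {"grip": 0,"dp": [0.0008,0.0002,0],"rotation": [0,0,0]}
    - {"grip": 0,"dp": [0.0008,0.0002,0],"rotation": [0,0,0]}

```text
clock: 23.2
tool_pos: [0.6228, 0.0816, 0.0498]
eef_rot: [-0.087, 0.613, 0.11, 0.777]
ft_force: [-11.6, -3.9, 2.0]
opening: -0.002
```

```bash
python3 -c "from h import *;pr()"
```

```text
23.2 off mm 0.23 lat 0.1 z 0.0498 Fx -12.21 [-11.6  -3.9   2. ] j6 0.466
```

>>> send_rows:
  targets:
    - {"grip": 0,"dp": [0.0007,0.0002,0.0004],"rotation": [0,0,0]}
    - {"grip": 0,"dp": [0.0007,0.0002,0.0004],"rotation": [0,0,0]}
    - {"grip": 0,"dp": [0.0007,0.0002,0.0004],"rotation": [0,0,0]}

```text
clock: 23.45
tool_pos: [0.6228, 0.0816, 0.0498]
eef_rot: [-0.087, 0.613, 0.11, 0.777]
ft_force: [-11.7, -3.9, 0.6]
opening: -0.0
```

```bash
python3 -c "from h import *;pr()"
```

```text
23.45 off mm 0.26 lat 0.1 z 0.0498 Fx -12.35 [-11.7  -3.9   0.6] j6 0.467
```

Latch felt at the same depth as before. Ease off slowly.

>>> send_rows:
  targets:
    - {"grip": 0,"dp": [-0.003,-0.0009,0],"rotation": [0,0,0]}
    - {"grip": 0,"dp": [-0.006,-0.0017,0],"rotation": [0,0,0]}
    - {"grip": 0,"dp": [-0.01,-0.0029,0],"rotation": [0,0,0]}
    - {"grip": 0,"dp": [-0.014,-0.0041,0],"rotation": [0,0,0]}
    - {"grip": 0,"dp": [-0.018,-0.0052,0],"rotation": [0,0,0]}
    - {"grip": 0,"dp": [-0.022,-0.0064,0],"rotation": [0,0,0]}
    - {"grip": 0,"dp": [-0.026,-0.0076,0],"rotation": [0,0,0]}
    - {"grip": 0,"dp": [-0.03,-0.0087,0],"rotation": [0,0,0]}
    - {"grip": 0,"dp": [-0.034,-0.0099,0],"rotation": [0,0,0]}
    - {"grip": 0,"dp": [-0.038,-0.011,0],"rotation": [0,0,0]}
    - {"grip": 0,"dp": [-0.042,-0.0122,0],"rotation": [0,0,0]}

```text
clock: 24.37
tool_pos: [0.6066, 0.0769, 0.0525]
eef_rot: [-0.087, 0.61, 0.111, 0.78]
ft_force: [0.3, -0.3, -0.2]
opening: 0.002
```

```bash
python3 -c "from h import *;pr()"
```

```text
24.37 off mm -16.63 lat 0.1 z 0.0525 Fx 0.17 [ 0.3 -0.3 -0.2] j6 0.436
```

Zero force at −16.6 mm: the drawer did not follow. Back away and look.

>>> send_rows:
  targets:
    - {"grip": 0,"dp": [-0.04,-0.012,0],"rotation": [0,0,0]}
    - {"grip": 0,"dp": [-0.1,-0.029,0],"rotation": [0,0,0]}
    - {"grip": 0,"dp": [-0.17,-0.05,0.02],"rotation": [0,0,0]}
    - {"grip": 0,"dp": [-0.22,-0.08,0.1],"rotation": [0,0,0]}
    - {"grip": 0,"dp": [-0.26,-0.13,0.18],"rotation": [0,0,0]}
    - {"grip": 0,"dp": [-0.3,-0.19,0.25],"rotation": [0,0,0]}
    - {"grip": 0,"dp": [-0.3,-0.25,0.25],"rotation": [0,0,0]}
    - {"grip": 0,"dp": [-0.3,-0.25,0.25],"rotation": [0,0,0]}
    - {"grip": 0,"dp": [-0.3,-0.25,0.25],"rotation": [0,0,0]}

```text
clock: 25.12
tool_pos: [0.4567, -0.0503, 0.1789]
eef_rot: [-0.086, 0.608, 0.109, 0.781]
ft_force: [-0.4, -0.2, -0.1]
opening: 0.001
```

```bash
python3 - <<'E'
from h import *
pr();s=grab('scene','s11');t=grab('top','t11')
w=cloud(t);q=w-np.r_[C,0];X=q@ex;Y=q@ey
for a in np.arange(-.135,-.09,.003):
    k=(abs(Y)<.09)&(X>=a)&(X<a+.003); print(round(a,3),np.nanmedian(w[...,2][k]).round(4),end=' | ')
a=s['pixels'][110:290,300:540,::-1];b=t['pixels'][70:250,180:420,::-1]
cv2.imwrite('pics/j11.png',np.vstack([cv2.resize(x,(400,300),interpolation=cv2.INTER_CUBIC) for x in(a,b)]))
cv2.imwrite('pics/j12.png',s['pixels'][:,:,::-1])
E
```

```text
25.12 off mm -196.12 lat -80.2 z 0.1789 Fx -0.47 [-0.4 -0.2 -0.1] j6 0.628
-0.135 -0.0008 | -0.132 -0.0005 | -0.129 -0.0005 | -0.126 -0.0007 | -0.123 0.0414 | -0.12 0.0753 | -0.117 0.0757 | -0.114 0.0758 | -0.111 0.0749 | -0.108 0.0894 | -0.105 0.0873 | -0.102 0.0886 | -0.099 0.0887 | -0.096 0.0887 | -0.093 0.0842 | -0.09 0.0876 |
```

View pics/j11.png

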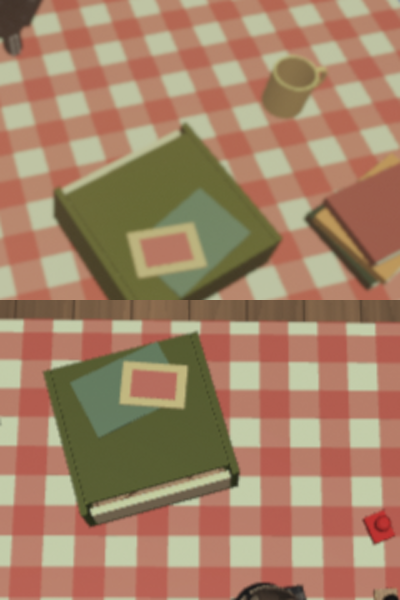

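View pics/j12.png

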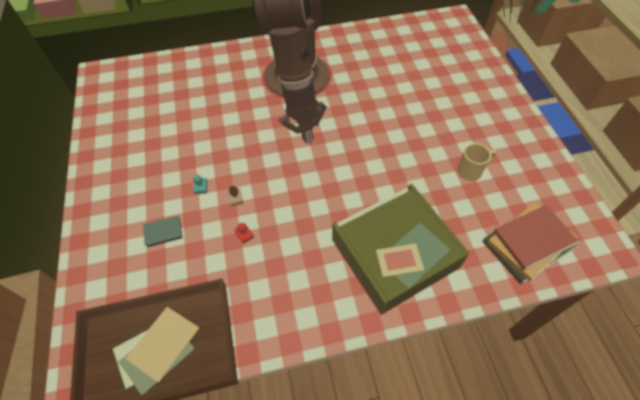

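```bash
python3 -c "
from h import *
pr();print(env.close_job())"
```

```text
25.22 off mm -195.84 lat -77.6 z 0.177 Fx 0.19 [0.1 0.2 0.1] j6 0.627
the job is handed in; nothing more can be done
None
```

The blue stamp is in the right-hand compartment and the drawer is latched shut. I handed the job in at about 25 s of the 72 s allowed, and the report gave no verdict.

- **Opening:** I pressed the drawer front in until the force rose to 13.3 N, about 9.5 mm past shut. On release it sprang out fully.
- **Placing:** I set the blue stamp down in the right-hand compartment by touch and let go. Both cameras then put it within about 2 mm of the centre and upright, with its top at 74 mm, higher than the 70 mm expected; I took this as depth noise. The brown stamp was still standing.
- **Closing:** I pressed the drawer home slowly. The buffer came at the same depth as before, with the force readings peaking near 12.4 N. I held it there for more than 0.2 s and eased off, and the drawer stayed behind.
- **Last look:** The drawer front was at its starting position to within about 1–2 mm. The black stamp, ink pad and mug looked unmoved. The arm was well clear, with no force on the tool.

Two limits on these checks: once the drawer was shut, I could not see the stamps inside it. Force was read only at the end of each move, so a brief peak in between could have been missed.

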